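Cure the award blocks in their pockets

TASK

Glue is setting on the award blocks. First switch the extractor fan on (white switch); then put every block that is there fully home in the tilted pocket of its own colour, foot on the ledge, back on the plate and medal facing up towards the robot, and let go of it; only after all of them are loaded, switch on the lamp of each loaded pocket (the switch of the same colour). Leave the black switch on and the lamps of empty pockets off, and do not disturb the bottle of lacquer.

Things in the scene. Friction and masses are not known exactly. Their poses are not given: they have to be found in the camera images.
- tray: Fixed grey plate 120 x 400 x 10 mm; origin under its centre, x TOWARDS the robot, y along its four tilted pockets, 95 mm apart, order varies. A pocket is a V: an aluminium plate leaning back 35 degrees from upright towards -x (away from the robot), reaching 60 mm up from a coloured ledge at right angles to it; two coloured side guides, 60 mm apart inside, stand 16 mm above the ledge.
- bank: Fixed grey switch box 110 (x) x 270 (y) x 45 mm (z), origin under its centre, x away from the robot. Six toggles on its top in one row along y through the centre, 38 mm apart, order varies. Pivots are 51 mm above the table; levers swing in the box's x-z plane, off = leaning to -x (to the robot), on = leaning to +x, and stay where left; about 1.5 N at the tip moves one.
- block_red: Loose award block, dark wood on a heavy brass foot, 42 (x) x 52 (y) x 64 mm (z), 0.2 to 0.37 kg, upright at the start, facing anywhere; origin under its centre. Its front (-x side) has a round brass medal, 46 mm, with red centre, 36 mm up; a red stripe along the front edge of its top; the back (+x) has a black pad. None if absent.
- block_blue: Loose award block, dark wood on a heavy brass foot, 42 (x) x 52 (y) x 64 mm (z), 0.2 to 0.37 kg, upright at the start, facing anywhere; origin under its centre. Its front (-x side) has a round brass medal, 46 mm, with blue centre, 36 mm up; a blue stripe along the front edge of its top; the back (+x) has a black pad. None if absent.
- block_green: Loose award block, dark wood on a heavy brass foot, 42 (x) x 52 (y) x 64 mm (z), 0.2 to 0.37 kg, upright at the start, facing anywhere; origin under its centre. Its front (-x side) has a round brass medal, 46 mm, with green centre, 36 mm up; a green stripe along the front edge of its top; the back (+x) has a black pad. None if absent.
- block_yellow: Loose award block, dark wood on a heavy brass foot, 42 (x) x 52 (y) x 64 mm (z), 0.2 to 0.37 kg, upright at the start, facing anywhere; origin under its centre. Its front (-x side) has a round brass medal, 46 mm, with yellow centre, 36 mm up; a yellow stripe along the front edge of its top; the back (+x) has a black pad. None if absent.
- pocket_red_foot (a point): Centre of the red block's underside when home in the red pocket (mid ledge). Home: underside on the ledge, back on the plate, width along the tray's y, block z pointing up and to the tray's -x (away from the robot), 35 degrees from upright, medal looking to the tray's +x (the robot) and 35 degrees upward.
- pocket_blue_foot (a point): Centre of the blue block's underside when home in the blue pocket (mid ledge). Home: underside on the ledge, back on the plate, width along the tray's y, block z pointing up and to the tray's -x (away from the robot), 35 degrees from upright, medal looking to the tray's +x (the robot) and 35 degrees upward.
- pocket_green_foot (a point): Centre of the green block's underside when home in the green pocket (mid ledge). Home: underside on the ledge, back on the plate, width along the tray's y, block z pointing up and to the tray's -x (away from the robot), 35 degrees from upright, medal looking to the tray's +x (the robot) and 35 degrees upward.
- pocket_yellow_foot (a point): Centre of the yellow block's underside when home in the yellow pocket (mid ledge). Home: underside on the ledge, back on the plate, width along the tray's y, block z pointing up and to the tray's -x (away from the robot), 35 degrees from upright, medal looking to the tray's +x (the robot) and 35 degrees upward.
- tog_white (a joint): Angle of the white extractor-fan switch: 0 = off (leaning 0.45 rad to the robot), 0.9 = on (leaning 0.45 rad away).
- tog_white_tip (a point): Centre of the round upper end (radius 6.5 mm) of the white lever, 42 mm from its pivot; moves with it.
- tog_black (a joint): Angle of the black switch of the charger, on at the start, to be left alone: 0 = off (leaning 0.45 rad to the robot), 0.9 = on (leaning 0.45 rad away).
- tog_black_tip (a point): Centre of the round upper end (radius 6.5 mm) of the black lever, 42 mm from its pivot; moves with it.
- tog_red (a joint): Angle of the red switch of the lamp of the red pocket, off at the start: 0 = off (leaning 0.45 rad to the robot), 0.9 = on (leaning 0.45 rad away).
- tog_red_tip (a point): Centre of the round upper end (radius 6.5 mm) of the red lever, 42 mm from its pivot; moves with it.
- tog_blue (a joint): Angle of the blue switch of the lamp of the blue pocket, off at the start: 0 = off (leaning 0.45 rad to the robot), 0.9 = on (leaning 0.45 rad away).
- tog_blue_tip (a point): Centre of the round upper end (radius 6.5 mm) of the blue lever, 42 mm from its pivot; moves with it.
- tog_green (a joint): Angle of the green switch of the lamp of the green pocket, off at the start: 0 = off (leaning 0.45 rad to the robot), 0.9 = on (leaning 0.45 rad away).
- tog_green_tip (a point): Centre of the round upper end (radius 6.5 mm) of the green lever, 42 mm from its pivot; moves with it.
- tog_yellow (a joint): Angle of the yellow switch of the lamp of the yellow pocket, off at the start: 0 = off (leaning 0.45 rad to the robot), 0.9 = on (leaning 0.45 rad away).
- tog_yellow_tip (a point): Centre of the round upper end (radius 6.5 mm) of the yellow lever, 42 mm from its pivot; moves with it.
- lacquer: Bystander: bottle of lacquer, 52 mm across, 130 mm tall; origin under its centre.

How it is judged:
By the outcome, as a careful person would: the job done as asked, in the order asked, and still so for the second after the job is handed in, with the robot touching nothing.
Of block_red, block_blue, block_green, block_yellow only 3 to 4 are there at a start; the rules pass over those that are not, and their reading is None.
At some moment in a run one of block_red, block_blue, block_green, block_yellow may be knocked a few centimetres aside while the robot is not near it.
It also fails if it takes over 210 s, if anything falls off the work surface, if the arm or the gripper's body presses on something with over 40 N, if the wrist force passes 120 N, or if a joint passes its speed limit or range.

ROBOT

A 6-joint arm with a two-finger parallel gripper is mounted at the origin on the work surface. World frame = base frame: x ahead of the robot, y to its left, z up, the work surface at z = 0. Lengths are in m, angles in rad, forces in N, time in s.
With the tool pointing down it reaches from about 0.275 to 0.75 m from the base axis. Payload 10.2 kg.
Tool frame: the origin (TCP) lies at the very end of the fingers, on their centre line; the grasp point (between the pads) lies 19 mm behind it; z points along the fingers, y is the line along which they close (so a half turn about z gives the same grasp; the last joint's range is limited). The gripper opens to 88 mm and grips with 3 to 60 N. Pads are 18 mm wide; open, the fingers measure 123 mm over their backs; the gripper's body (75 mm by 187 mm) begins 45 mm behind the grasp point.
Start: joints at [-1.356, 0.313, 1.498, -0, 1.331, -0.223], TCP at [0.223, -0.475, 0.239] pointing down, gripper open.
Joint ranges: [-2.94, 2.94], [-0.97, 2.17], [0.19, 2.56], [-1.23, 4.37], [0.02, 3.11], [-2.88, 2.88]. Speed limits (rad/s): [2.39, 2.39, 3.01, 3.14, 3.14, 3.14].

INTERFACE

Orientations are given as a unit quaternion [w, x, y, z].
In Python, from plant import ctrl gives the robot as it stands.
- The arm moves only by the tool play_rows, never from a script. Its argument "plan" is a list of rows, each a list of 7 numbers: the closure, from 0 (fully open) to 1 (shut), then the shift along the tool's x, y, z in cm, then the turn, a rotation vector about the tool's x, y, z in rad. In form: [[hand, tx, ty, tz, ax, ay, az], ...]. A call has 1 to 5 rows; each row is the pose to reach, as a shift and turn from the pose commanded when the call began, along the tool's axes at that moment; what a row does not reach only later rows make up. A row lasts 1/10 s, in which the tool goes at most 50 mm and 8.59 degrees, less where a joint would pass 70% of its speed; a pose out of reach is approached as far as the arm can. A call with a gripper value outside its range is refused whole. The fingers move at their own pace and stop on an object; "force" is the grip in N (left out, the last holds). Time passes only in rows, so rows that repeat a pose let the fingers close. It gives the time, the measured TCP pose, the force, the opening and the grip force at its end, in the units of the state.
- ctrl.state(): the state, without advancing time (a new reading comes with each control period).
- ctrl.snapshot(name): name is "side" or "top" or "wrist"; returns a dict with "pixels" (480x640x3 uint8, red, green, blue), "z_map" (480x640 float32, m along the optical axis (not along the pixel's ray), 0 where there is no reading), "vfov" (degrees; the focal length in pixels is half the picture's height over the tangent of half this angle, whatever the lens; pixels are square), "cx", "cy" (the principal point, pixels), "origin" and "orientation" of the camera in the world. Camera axes: x right, y down, z forward; pixel columns grow to the right and rows downward; lengths in m; the calibration is good to about 2 mm. A picture is of the moment at which its call begins.
- ctrl.close_job(): hands the job in; it is judged then, once.
Trained networks look in a picture, given as the dict that the camera call returned (one of the last four; its "shot" number tells which), for a name from the list of things; names that differ only in an ending like _2 or _b are one class to them, and where a whole thing is asked for, a point or a joint stands for the part that bears it (a point fixed in the world has none). Each returns a list of dicts, best first, with "p" (0 to 1); they miss things now and then, are a little off and sometimes report something else, mostly with a low value. They report only what shows in the picture. A call takes as long as a camera call.
- ctrl.outline_of(picture, target): "pixels" (480x640 bool, what is visible of it) and "position" ([column, row] in pixels, amid what is visible of it).
The state is a dict: "time": time; "qpos": joint angles; "dq": joint speeds; "joint_torque": joint torques, N m; "ee_pos": TCP position; "tool_rot": TCP orientation; "contact_force": force on the tool from outside, world axes, zero at the start; "torque": the same for the moment, N m; "opening": finger opening in m; "grasp_force": force on a finger pad.
Only numpy, scipy, OpenCV 4.12 (cv2) and the standard library are available. Lean on these libraries where they do the work, as an engineer would, in place of code of your own. Each camera call takes 0.05 s, during which the arm holds its last target. There are 200 camera calls.

## Working session

There is one attempt and no reset: what is moved stays moved. The work goes in short steps, Python scripts to look and compute and a tool call to move; the robot and the scene stay as the last step left them, time stands still between calls to the robot, and variables do not carry over. Pictures are saved under pics/ and viewed, at most 14 in all, crops included, and the job is handed in when it is done.

Besides the shell and the picture viewer there is one more tool, called after ">>>" by a JSON object that holds its "name" and its "arguments", one argument or row to a line. play_rows: Moves the arm, as the interface text tells. Its arguments: {"type":"object","properties":{"plan":{"type":"array"},"force":{"type":"number"}},"required":["plan"]}

```bash
mkdir -p pics; ls
cat > h.py <<'E'
import numpy as np, cv2
from scipy.spatial.transform import Rotation as R
from plant import ctrl
def rot(q): return R.from_quat([q[1],q[2],q[3],q[0]])
def cloud(s):
    z=s["z_map"]; f=240/np.tan(np.radians(s["vfov"])/2)
    v,u=np.mgrid[:480,:640]
    P=np.stack([(u-s["cx"])/f*z,(v-s["cy"])/f*z,z],-1)
    W=P@rot(s["orientation"]).as_matrix().T+np.array(s["origin"]); W[z==0]=np.nan
    return W
def save(s,n): cv2.imwrite(f"pics/{n}.png",s["pixels"][:,:,::-1])
E
python3 - <<'E'
from h import *
s=ctrl.state(); print(s)
for c in ("top","side"):
    s=ctrl.snapshot(c); save(s,c+"0"); W=cloud(s); print(c,s["origin"],s["orientation"],s["vfov"])
    for n in ["tray","bank","lacquer"]+["block_"+k for k in("red","blue","green","yellow")]+["tog_%s_tip"%k for k in("white","black","red","blue","green","yellow")]:
        for o in ctrl.outline_of(s,n)[:2]:
            m=o["pixels"]; print(n,round(o["p"],2),np.round(o["position"]),m.sum(),np.round(np.nanmedian(W[m],0),3),np.round(np.nanmax(W[m][:,2]),3))
E
```

```text
pics
{'time': 0.0, 'qpos': array([-1.35637468e+00,  3.13399430e-01,  1.49842109e+00,  1.63102908e-05,
        1.33098190e+00, -2.23407414e-01]), 'dq': array([ 0.00129934, -0.00170825, -0.00040031,  0.00217148,  0.00082321,
       -0.00023093]), 'joint_torque': array([ 1.48676583e-03, -4.02211046e+01, -2.52267480e+01,  6.95015676e-02,
        3.53010278e-02, -1.12422870e-04]), 'ee_pos': array([ 0.22252363, -0.47524535,  0.23819296]), 'tool_rot': array([-6.04841950e-04,  9.76133999e-01,  2.17168253e-01,  1.06381712e-05]), 'contact_force': array([-0.17024061,  0.96944846,  0.00501278]), 'torque': array([0.0199646 , 0.01679216, 0.01749486]), 'grasp_force': 0.0, 'opening': 0.08789004560023522}
top [ 0.44551548 -0.05933734  1.23838455] [ 0.0341898  -0.69968429  0.71347128 -0.01522121] 45.58408495924738
tray 0.71 [352. 191.] 4518 [ 0.626 -0.093  0.01 ] 0.084
bank 0.81 [177. 239.] 4885 [0.509 0.275 0.045] 0.099
bank 0.4 [353. 187.] 4406 [ 0.626 -0.092  0.01 ] 0.088
lacquer 0.86 [529. 228.] 762 [ 0.513 -0.444  0.088] 0.135
lacquer 0.33 [164. 249.] 39 [0.492 0.293 0.094] 0.102
block_red 0.86 [
[... 914 characters left out ...]
nk 0.42 [271. 350.] 61 [0.491 0.302 0.086] 0.1
lacquer 0.58 [387. 173.] 509 [ 0.511 -0.439  0.068] 0.135
block_red 0.92 [387. 207.] 478 [ 0.446 -0.297  0.05 ] 0.07
block_yellow 0.73 [356. 268.] 565 [ 0.429 -0.008  0.054] 0.071
block_yellow 0.67 [269. 377.] 87 [0.454 0.367 0.084] 0.101
tog_white_tip 0.4 [271. 349.] 64 [0.491 0.302 0.084] 0.1
tog_black_tip 0.54 [265. 335.] 80 [0.525 0.276 0.084] 0.101
tog_red_tip 0.59 [279. 316.] 53 [0.521 0.232 0.089] 0.097
tog_blue_tip 0.39 [273. 361.] 77 [0.47  0.333 0.084] 0.099
tog_blue_tip 0.29 [289. 269.] 951 [0.581 0.057 0.053] 0.085
tog_green_tip 0.46 [279. 304.] 68 [0.544 0.201 0.085] 0.103
tog_yellow_tip 0.41 [271. 378.] 57 [0.451 0.368 0.09 ] 0.101
```

Run:
```python
import cv2
a=cv2.imread("pics/top0.png"); cv2.imwrite("pics/top0c.png",cv2.resize(a[150:310,100:560],None,fx=1.73,fy=1.73,interpolation=cv2.INTER_CUBIC))
```

```text
(no output)
```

View pics/top0c.png

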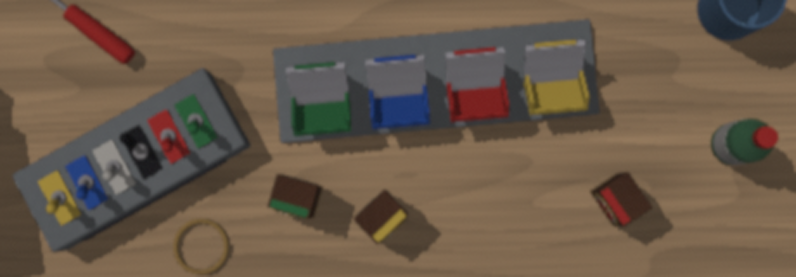

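View pics/side0.png

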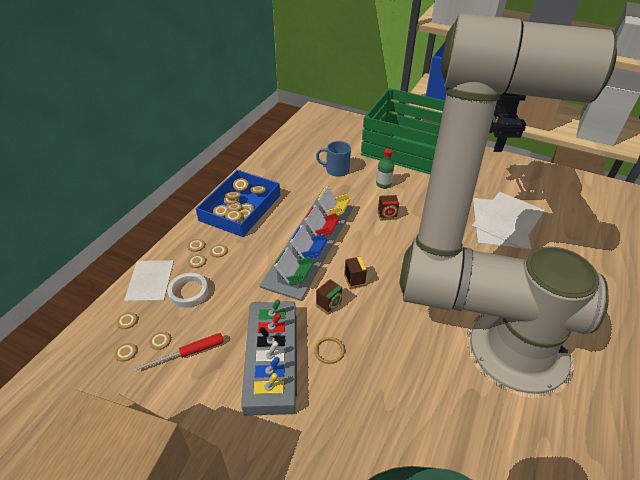

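The top view shows the pockets from +y as green, blue, red, yellow, and the toggles from +y as yellow, blue, white, black, red, green. Red, green and yellow blocks are on the table; blue is absent. Next I'll fit the frames.

```bash
cat >> h.py <<'E'
def rect(P):
    """centre, long-axis yaw(deg), sizes mm (long,short) of xy points"""
    (c,s,a)=cv2.minAreaRect((P[:,:2]*1000).astype(np.float32))
    if s[0]<s[1]: a+=90; s=s[::-1]
    return np.round(c,1),round((a+90)%180-90,1),np.round(s,1)
def tool(yaw,tilt=0):
    """tool rotation: z down, tool y at world yaw(deg); tilt about tool y (deg)"""
    y=np.array([np.cos(np.radians(yaw)),np.sin(np.radians(yaw)),0]); z=np.array([0,0,-1.]); x=np.cross(y,z)
    return R.from_matrix(np.stack([x,y,z],1))*R.from_euler('y',tilt,degrees=True)
def delta(p,r,s=None,flip=True):
    s=s or ctrl.state(); r0=rot(s["tool_rot"]); 
    c=[r0.inv()*r]+([r0.inv()*r*R.from_euler('z',180,degrees=True)] if flip else [])
    v=min((k.as_rotvec() for k in c),key=np.linalg.norm)
    t=r0.inv().apply(np.array(p)-s["ee_pos"])*100
    print("cm",np.round(t,2),"rad",np.round(v,3),"rows>=",np.ceil(max(np.linalg.norm(t)/5,np.degrees(np.linalg.norm(v))/8.59)))
E
python3 - <<'E'
from h import *
s=ctrl.snapshot("top"); W=cloud(s); px=s["pixels"].astype(int)
X,Y,Z=W[...,0],W[...,1],W[...,2]
def reg(x0,x1,y0,y1,z0,z1): return (X>x0)&(X<x1)&(Y>y0)&(Y<y1)&(Z>z0)&(Z<z1)
print("bank",rect(W[reg(.38,.62,.14,.45,.035,.052)]))
print("tray",rect(W[reg(.54,.72,-.35,.13,.006,.014)]),rect(W[reg(.54,.72,-.35,.13,.006,.1)]))
hsv=cv2.cvtColor(s["pixels"],cv2.COLOR_RGB2HSV)
for n,x,y in (("red",.449,-.307),("green",.46,.081),("yellow",.435,-.023)):
    m=reg(x-.06,x+.06,y-.06,y+.06,.055,.075)
    c=rect(W[m]); st=m&(hsv[...,1]>150)&(hsv[...,2]>80)
    print(n,c,m.sum(),"stripe",st.sum(),np.round(np.median(W[st],0)*1000) if st.any() else 0)
# toggle tips by height
m=reg(.38,.62,.12,.45,.084,.11).astype(np.uint8)
k,l,stt,cc=cv2.connectedComponentsWithStats(m)
for i in range(1,k):
    if stt[i,4]>4: print("tip",stt[i,4],np.round(np.median(W[l==i],0)*1000),px[l==i].mean(0).round())
E
```

```text
bank (array([508.1, 284.3]), -61.6, array([272.1, 113.8]))
tray (array([ 629.8, -110.9]), -89.8, array([475.6, 179.1])) (array([ 629.8, -110.9]), -89.8, array([475.6, 179.1]))
red (array([ 449.5, -311. ]), 32.2, array([52.4, 44.9])) 559 stripe 146 [ 440. -300.   65.]
green (array([460.3,  81.8]), 73.0, array([52.2, 44.1])) 532 stripe 0 0
yellow (array([434. , -22.7]), -48.7, array([51.8, 43.7])) 531 stripe 124 [423. -33.  65.]
tip 37 [542. 194.  95.] [37. 71. 47.]
tip 44 [531. 273.  93.] [28. 28. 30.]
tip 43 [521. 225.  93.] [105.  35.  34.]
tip 40 [490. 294.  95.] [109. 106. 103.]
tip 40 [468. 325.  94.] [34. 53. 97.]
tip 41 [453. 359.  94.] [115.  99.  48.]
```

Run:
```python
from h import *
print(ctrl.state()["ee_pos"]); delta([.446,.272,.18],tool(28.4))
s=ctrl.snapshot("top"); W=cloud(s); o=ctrl.outline_of(s,"tray")[0]; P=W[cv2.erode(o["pixels"].astype(np.uint8),np.ones((3,3)))>0]
print(rect(P[P[:,2]>.005]), len(P))
hsv=cv2.cvtColor(s["pixels"],cv2.COLOR_RGB2HSV)
hh=hsv[...,0].astype(int)
sel=(W[...,0]>.54)&(W[...,0]<.72)&(W[...,1]>-.35)&(W[...,1]<.13)&(W[...,2]>.006)&(hsv[...,1]>110)
for n,(a,b) in dict(green=(45,80),blue=(100,130),yellow=(18,32),red=(0,8)).items():
    m=sel&(hh>=a)&(hh<=b); Q=W[m]
    L=Q[Q[:,0]<np.median(Q[:,0])+.02]
    print(n,m.sum(),np.round(np.median(Q,0)*1000,1),rect(Q))
```

```text
[ 0.22256199 -0.47550109  0.23871152]
cm [ 51.93 -58.23   5.87] rad [-0.     0.     1.513] rows>= 16.0
(array([602.2, -92.1]), -85.8, array([398.3, 120.3])) 3743
green 467 [555.7  46.6  48.2] (array([558.5,  46.9]), -86.0, array([67.8, 38.5]))
blue 651 [562.  -46.3  50.6] (array([582. , -45.8]), 3.3, array([80.6, 73.3]))
yellow 700 [ 575.6 -237.8   50.4] (array([ 595.7, -240.7]), -86.1, array([82.2, 81.1]))
red 634 [ 568.5 -142.8   50.4] (array([ 588.7, -143.1]), 4.1, array([80.4, 75.7]))
```

>>> {"name": "play_rows", "arguments": {
  "plan": [
    [0, 13, -14.5, 1.5, 0, 0, 0.378],
    [0.5, 13, -14.5, 1.5, 0, 0, 0.378],
    [1, 13, -14.5, 1.5, 0, 0, 0.378],
    [1, 13, -14.5, 1.5, 0, 0, 0.378],
    [1, 13, -14.5, 1.5, 0, 0, 0.378]
  ]
}}

```text
time: 2.05
ee_pos: [0.2796, -0.2852, 0.2236]
tool_rot: [-0.001, 0.999, 0.032, 0.0]
contact_force: [-0.1, 0.1, 0.1]
opening: 0.0584
grasp_force: 0.0
```

>>> {"name": "play_rows", "arguments": {
  "plan": [
    [1, 6.7, -18.3, 1.5, 0, 0, 0.378],
    [1, 6.7, -18.3, 1.5, 0, 0, 0.378],
    [1, 6.7, -18.3, 1.5, 0, 0, 0.378],
    [1, 6.7, -18.3, 1.5, 0, 0, 0.378],
    [1, 6.7, -18.3, 1.5, 0, 0, 0.378]
  ]
}}

```text
time: 2.55
ee_pos: [0.3352, -0.0996, 0.2087]
tool_rot: [-0.0, 0.988, -0.157, 0.0]
contact_force: [0.3, -0.3, -0.7]
opening: 0.0186
grasp_force: 0.0
```

>>> {"name": "play_rows", "arguments": {
  "plan": [
    [1, -0.5, -19.5, 1.5, 0, 0, 0.378],
    [1, -0.5, -19.5, 1.5, 0, 0, 0.378],
    [1, -0.5, -19.5, 1.5, 0, 0, 0.378],
    [1, -0.5, -19.5, 1.5, 0, 0, 0.378],
    [1, -0.5, -19.5, 1.5, 0, 0, 0.378]
  ]
}}

```text
time: 3.05
ee_pos: [0.3918, 0.0863, 0.1937]
tool_rot: [-0.0, 0.94, -0.341, 0.0]
contact_force: [0.8, -0.2, -0.2]
opening: 0.0002
grasp_force: 0.0
```

>>> {"name": "play_rows", "arguments": {
  "plan": [
    [1, -7.7, -17.9, 1.4, 0, 0, 0.378],
    [1, -7.7, -17.9, 1.4, 0, 0, 0.378],
    [1, -7.7, -17.9, 1.4, 0, 0, 0.378],
    [1, -7.7, -17.9, 1.4, 0, 0, 0.378],
    [1, -7.7, -17.9, 1.4, 0, 0, 0.378]
  ]
}}

```text
time: 3.55
ee_pos: [0.4528, 0.255, 0.1784]
tool_rot: [-0.009, 0.867, -0.498, -0.008]
contact_force: [0.5, -0.6, 0.5]
opening: 0.0007
grasp_force: 0.0
```

Run:
```python
from h import *
s=ctrl.state(); print(s["ee_pos"],s["qpos"],s["contact_force"]); delta([.446,.272,.18],tool(28.4))
s=ctrl.snapshot("wrist"); save(s,"w1"); W=cloud(s)
for n in ("white","black","blue"):
  for o in ctrl.outline_of(s,"tog_%s_tip"%n)[:2]: print(n,o["p"],o["position"],np.round(np.nanmedian(W[o["pixels"]],0),4))
```

```text
[0.45276661 0.25497807 0.17837211] [0.27521042 0.35335786 1.60662886 0.02636154 1.18107671 2.87906053] [ 0.53652218 -0.58076667  0.53111895]
cm [-1.81 -0.27 -0.12] rad [-0.006  0.024  0.032] rows>= 1.0
white 0.73 [246.2, 251.6] [0.4901 0.2932 0.0931]
black 0.73 [212.8, 200.6] [0.5257 0.2706 0.0859]
```

View pics/w1.png

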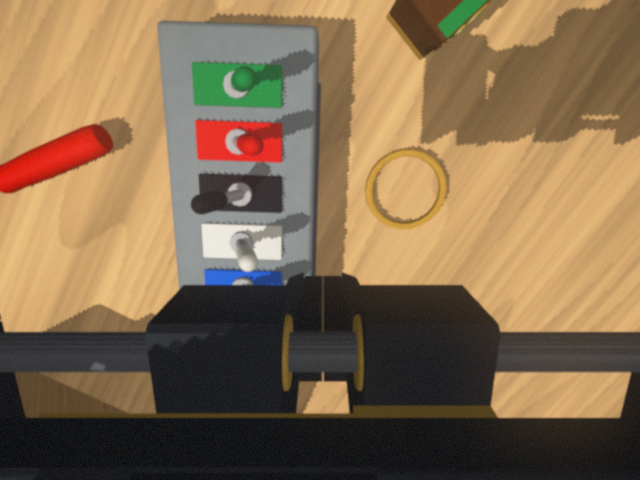

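The picture shows the white toggle tip at about (247,262), leaning to the robot, with black on at (205,200). Joint 6 is at its limit, so I'll take the half-turn alternative.

>>> {"name": "play_rows", "arguments": {
  "plan": [
    [1, 0, 0, 0, 0, 0, -0.15],
    [1, 0, 0, 0, 0, 0, -0.3],
    [1, 0, 0, 0, 0, 0, -0.45],
    [1, 0, 0, 0, 0, 0, -0.6],
    [1, 0, 0, 0, 0, 0, -0.75]
  ]
}}

```text
time: 4.25
ee_pos: [0.4516, 0.2512, 0.1796]
tool_rot: [-0.011, 0.989, -0.146, -0.004]
contact_force: [0.5, 0.4, -0.1]
opening: 0.0005
grasp_force: 0.0
```

>>> {"name": "play_rows", "arguments": {
  "plan": [
    [1, 0, 0, 0, 0, 0, -0.15],
    [1, 0, 0, 0, 0, 0, -0.3],
    [1, 0, 0, 0, 0, 0, -0.45],
    [1, 0, 0, 0, 0, 0, -0.6],
    [1, 0, 0, 0, 0, 0, -0.75]
  ]
}}

```text
time: 4.75
ee_pos: [0.4516, 0.2512, 0.1796]
tool_rot: [-0.012, 0.974, 0.227, 0.0]
contact_force: [0.3, -1.1, 0.7]
opening: 0.0006
grasp_force: 0.0
```

>>> {"name": "play_rows", "arguments": {
  "plan": [
    [1, 0, 0, 0, 0, 0, -0.15],
    [1, 0, 0, 0, 0, 0, -0.3],
    [1, 0, 0, 0, 0, 0, -0.45],
    [1, 0, 0, 0, 0, 0, -0.6],
    [1, 0, 0, 0, 0, 0, -0.75]
  ]
}}

```text
time: 5.25
ee_pos: [0.4516, 0.2512, 0.1796]
tool_rot: [-0.011, 0.823, 0.567, 0.004]
contact_force: [0.5, -0.2, -0.3]
opening: 0.0005
grasp_force: 0.0
```

>>> {"name": "play_rows", "arguments": {
  "plan": [
    [1, 0, 0, 0, 0, 0, -0.15],
    [1, 0, 0, 0, 0, 0, -0.3],
    [1, 0, 0, 0, 0, 0, -0.45],
    [1, 0, 0, 0, 0, 0, -0.6],
    [1, 0, 0, 0, 0, 0, -0.75]
  ]
}}

```text
time: 5.75
ee_pos: [0.4516, 0.2512, 0.1796]
tool_rot: [-0.008, 0.558, 0.83, 0.008]
contact_force: [-1.5, -0.5, 0.4]
opening: 0.0004
grasp_force: 0.0
```

Run:
```python
from h import *
s=ctrl.state(); print(s["ee_pos"],s["qpos"]); delta([.446,.272,.14],tool(28.4))
s=ctrl.snapshot("wrist"); save(s,"w2"); W=cloud(s)
for n in ("white","black","blue","yellow"):
  for o in ctrl.outline_of(s,"tog_%s_tip"%n)[:2]: print(n,o["p"],o["position"],np.round(np.nanmedian(W[o["pixels"]],0),4))
```

```text
[0.45163198 0.25119076 0.17960615] [ 0.26913494  0.34601826  1.61358021  0.02512578  1.18104861 -0.12657568]
cm [2.05 0.25 4.01] rad [ 0.005 -0.023 -0.109] rows>= 1.0
white 0.84 [399.4, 197.0] [0.4871 0.2963 0.0947]
white 0.69 [431.5, 246.2] [0.5241 0.2729 0.0857]
black 0.59 [436.7, 248.2] [0.5242 0.2727 0.0857]
black 0.52 [391.6, 78.0] [0.4516 0.3601 0.0946]
blue 0.65 [389.8, 138.4] [0.4669 0.3272 0.0932]
blue 0.25 [432.9, 248.7] [0.5243 0.2731 0.0868]
yellow 0.57 [390.5, 75.2] [0.4516 0.3605 0.0941]
```

>>> {"name": "play_rows", "arguments": {
  "plan": [
    [1, 2.0, 0.25, 1, 0.005, -0.023, -0.109],
    [1, 2.0, 0.25, 4, 0.005, -0.023, -0.109],
    [1, 2.0, 0.25, 7, 0.005, -0.023, -0.109],
    [1, 2.0, 0.25, 9.8, 0.005, -0.023, -0.109],
    [1, 2.0, 0.25, 9.8, 0.005, -0.023, -0.109]
  ]
}}

```text
time: 6.5
ee_pos: [0.4442, 0.2735, 0.0789]
tool_rot: [-0.002, 0.515, 0.857, -0.003]
contact_force: [0.2, -0.2, 1.0]
opening: -0.0
grasp_force: 0.0
```

Run:
```python
from h import *
s=ctrl.state(); print(s["ee_pos"],s["contact_force"]);B=R.from_euler('z',28.4,degrees=True); print((B.inv().apply(s["ee_pos"]-np.array([.508,.284,0])))*1000, rot(s["tool_rot"]).as_matrix().round(3))
```

```text
[0.44423175 0.27354912 0.07886002] [ 0.24505934 -0.24209058  0.96146096]
[-61.06434003  21.1366188   78.86001757] [[-0.469  0.883 -0.006]
 [ 0.883  0.469 -0.002]
 [ 0.001 -0.007 -1.   ]]
```

>>> {"name": "play_rows", "arguments": {
  "plan": [
    [1, -0.2, 1.5, 0, 0, 0, 0],
    [1, -0.2, 3, 0, 0, 0, 0],
    [1, -0.2, 4, 0, 0, 0, 0],
    [1, -0.2, 4.8, 0, 0, 0, 0],
    [1, -0.2, 5.2, 0, 0, 0, 0]
  ]
}}

```text
time: 7.0
ee_pos: [0.4935, 0.2973, 0.0827]
tool_rot: [0.0, 0.514, 0.858, 0.0]
contact_force: [-1.0, -1.0, 2.2]
opening: 0.0002
grasp_force: 1.0
```

>>> {"name": "play_rows", "arguments": {
  "plan": [
    [1, 0, 0.2, 0, 0, 0, 0],
    [1, 0, 0.4, 0, 0, 0, 0]
  ]
}}

```text
time: 7.2
ee_pos: [0.4963, 0.299, 0.0819]
tool_rot: [-0.0, 0.514, 0.858, -0.0]
contact_force: [-1.5, -1.5, 1.2]
opening: 0.0007
grasp_force: 0.9
```

Run:
```python
from h import *
s=ctrl.state(); print(s["contact_force"]);B=R.from_euler('z',28.4,degrees=True); print((B.inv().apply(s["ee_pos"]-np.array([.508,.284,0])))*1000)
for c in ("top","side"):
  s=ctrl.snapshot(c); W=cloud(s)
  if c=="side": cv2.imwrite("pics/s2.png",cv2.resize(s["pixels"][280:420,200:340,::-1],None,fx=4,fy=4))
  for n in ("white","black"):
    for o in ctrl.outline_of(s,"tog_%s_tip"%n)[:2]: print(c,n,o["p"],o["position"],np.round(B.inv().apply(np.nanmedian(W[o["pixels"]],0)-np.array([.508,.284,0])),4))
```

```text
[-1.46143947 -1.45852518  1.17501236]
[-3.12832001 18.70920915 81.92386682]
top black 0.61 [460.1, 266.7] [-0.3332 -0.4921  0.0633]
top black 0.6 [266.7, 262.1] [-0.139  -0.1561  0.0639]
side white 0.62 [356.6, 275.9] [-0.2119 -0.211   0.0427]
side black 0.35 [359.3, 276.7] [-0.2118 -0.2113  0.0402]
```

View pics/s2.png

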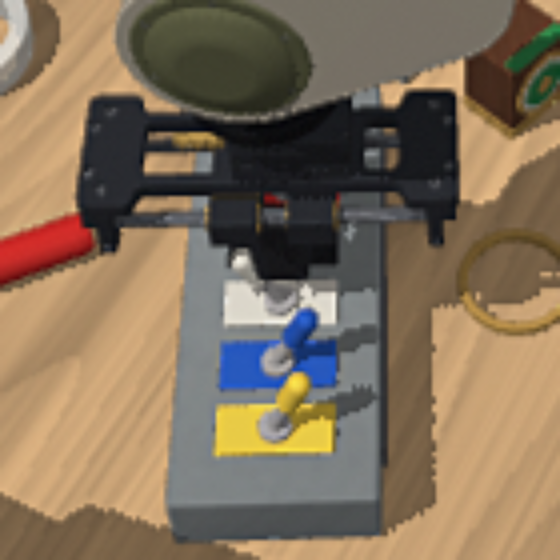

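White has swung over; its tip is now left of the finger. I'll give it a small final push, then retreat.

>>> {"name": "play_rows", "arguments": {
  "plan": [
    [1, 0, 0.2, 0, 0, 0, 0],
    [1, 0, 0.3, 0, 0, 0, 0]
  ]
}}

```text
time: 7.7
ee_pos: [0.4972, 0.2997, 0.0812]
tool_rot: [-0.002, 0.514, 0.858, -0.003]
contact_force: [-12.0, -7.7, 7.1]
opening: 0.0006
grasp_force: 8.0
```

>>> {"name": "play_rows", "arguments": {
  "plan": [
    [1, 0, -1.5, 0, 0, 0, 0],
    [1, 0, -3, 0, 0, 0, 0],
    [0.5, 0, -3, -5, 0, 0, 0],
    [0, 0, -3, -10, 0, 0, 0],
    [0, 0, -3, -14, 0, 0, 0]
  ]
}}

```text
time: 8.2
ee_pos: [0.4727, 0.2864, 0.2244]
tool_rot: [0.0, 0.514, 0.858, 0.001]
contact_force: [0.3, -0.1, -0.0]
opening: 0.0224
grasp_force: 0.0
```

```bash
cat >> h.py <<'E'
TC=np.array([.602,-.092,0]); TR=R.from_euler('z',184.0,degrees=True)
E
python3 - <<'E'
from h import *
s=ctrl.state(); print(s["ee_pos"],s["contact_force"]);B=R.from_euler('z',28.4,degrees=True)
w=ctrl.snapshot("wrist"); W=cloud(w)
for n in ("white","black"):
    for o in ctrl.outline_of(w,"tog_%s_tip"%n)[:2]: print(n,round(o["p"],2),o["position"],np.round(B.inv().apply(np.nanmedian(W[o["pixels"]],0)-np.array([.508,.284,0])),4))
delta([.46,.082,.2],tool(73),s,False)
w=ctrl.snapshot("top"); W=cloud(w); T=TR.inv().apply((W-TC).reshape(-1,3))*1000
pl=T[(abs(T[:,0])<65)&(abs(T[:,1])<215)&(T[:,2]>6)&(T[:,2]<13)]
print("plate",rect(pl/1000)) 
for y in (-142.5,-47.5,47.5,142.5):
    m=(abs(T[:,1]-y)<20)&(abs(T[:,0])<75); Q=T[m]
    print(y,[(int(b),round(float(np.median(Q[(Q[:,0]>=b)&(Q[:,0]<b+5),2])),1)) for b in range(-70,70,5) if ((Q[:,0]>=b)&(Q[:,0]<b+5)).sum()>3])
h=T[(T[:,2]>40)&(T[:,2]<120)&(T[:,0]<0)&(T[:,0]>-75)&(abs(T[:,1])<200)]
hist,_=np.histogram(h[:,1],np.arange(-200,201,4)); print([(i*4-200,int(c)) for i,c in enumerate(hist)])
E
```

```text
[0.47267197 0.28644413 0.22442437] [ 0.30500717 -0.1482308  -0.00245782]
white 0.6 [376.0, 216.7] [0.0116 0.0202 0.0868]
white 0.15 [340.8, 311.5] [-0.0155 -0.0538  0.0914]
black 0.75 [372.9, 265.3] [ 0.0096 -0.0173  0.086 ]
cm [-17.43 -10.77   2.42] rad [ 0.002  0.001 -0.783] rows>= 6.0
plate (array([-0.1, -1.5]), -89.9, array([424.4, 126.2]))
-142.5 [(-70, 0.9), (-65, 0.8), (-60, 10.8), (-55, 10.4), (-50, 9.9), (-45, 9.9), (-40, 11.4), (-25, 80.5), (-20, 80.2), (-15, 74.6), (-10, 67.7), (-5, 60.8), (0, 52.8), (5, 45.9), (10, 38.4), (15, 34.3), (20, 35.9), (25, 39.6), (30, 43.0), (35, 47.5), (40, 50.6), (45, 53.6), (50, 55.8), (55, 12.4), (60, 1.1), (65, 0.4)]
-47.5 [(-70, -0.1), (-65, 1.2), (-60, 9.2), (-55, 9.9), (-50, 10.7), (-45, 9.5), (-40, 11.1), (-25, 81.2), (-20, 79.6), (-15, 74.1), (-10, 67.5), (-5, 60.5), (0, 52.0), (5, 45.3), (10, 38.2), (15, 33.1), (20, 36.3), (25, 39.9), (30, 43.8), (35, 47.1), (40, 50.1), (45, 54.5), (50, 54.8), (55, 10.6), (60, -0.0), (65, 0.1)]
47.5 [(-70, -0.1), (-65, -0.1), (-60, 10.0), (-55, 10.4), (-50, 10.4), (-45, 11.2), (-40, 10.1), (-25, 80.7
[... 909 characters left out ...]
(-72, 26), (-68, 27), (-64, 26), (-60, 25), (-56, 28), (-52, 28), (-48, 26), (-44, 27), (-40, 26), (-36, 26), (-32, 27), (-28, 27), (-24, 25), (-20, 24), (-16, 22), (-12, 0), (-8, 0), (-4, 0), (0, 0), (4, 0), (8, 0), (12, 25), (16, 22), (20, 25), (24, 25), (28, 24), (32, 27), (36, 28), (40, 28), (44, 27), (48, 26), (52, 27), (56, 29), (60, 28), (64, 26), (68, 25), (72, 27), (76, 23), (80, 16), (84, 0), (88, 0), (92, 0), (96, 0), (100, 0), (104, 11), (108, 25), (112, 25), (116, 26), (120, 26), (124, 26), (128, 28), (132, 28), (136, 25), (140, 27), (144, 29), (148, 25), (152, 28), (156, 26), (160, 27), (164, 24), (168, 25), (172, 22), (176, 9), (180, 0), (184, 0), (188, 0), (192, 0), (196, 0)]
```

Fan is on: white matches black, both leaning away. The pocket geometry fits cleanly. Next, the green block.

>>> {"name": "play_rows", "arguments": {
  "plan": [
    [0, -9, -5.5, 0, 0, 0, -0.15],
    [0, -17.4, -10.8, 1, 0, 0, -0.3],
    [0, -17.4, -10.8, 2.4, 0, 0, -0.45],
    [0, -17.4, -10.8, 2.4, 0, 0, -0.6],
    [0, -17.4, -10.8, 2.4, 0, 0, -0.75]
  ]
}}

```text
time: 8.9
ee_pos: [0.4582, 0.0798, 0.1954]
tool_rot: [-0.002, 0.195, 0.981, -0.0]
contact_force: [-0.2, -0.3, -0.0]
opening: 0.0782
grasp_force: 0.0
```

```bash
cat >> h.py <<'E'
def block(s,W,c,around=None):
    """fit top face of block c: centre xy mm, tool yaw so that tool x = front"""
    for o in ctrl.outline_of(s,"block_"+c)[:1]:
        P=W[o["pixels"]]; ctr=np.nanmedian(P[P[:,2]>.055],0)
        m=(np.hypot(W[...,0]-ctr[0],W[...,1]-ctr[1])<.055)&(W[...,2]>.057)&(W[...,2]<.072)
        n,l,st,_=cv2.connectedComponentsWithStats(m.astype(np.uint8)); m=l==1+np.argmax(st[1:,4])
        C,a,sz=rect(W[m]); hsv=cv2.cvtColor(s["pixels"],cv2.COLOR_RGB2HSV).astype(int)
        lo,hi=dict(green=(45,85),yellow=(18,34),red=(0,7))[c]
        q=m&(hsv[...,0]>=lo)&(hsv[...,0]<=hi)&(hsv[...,1]>140); 
        d=W[q][:,:2].mean(0)*1000-C; f=np.degrees(np.arctan2(d[1],d[0]))
        # front is perpendicular to long axis a
        yaw=a if abs((a+90-f+180)%360-180)<90 else a+180
        print(c,round(o["p"],2),"centre",C,"long",a,"size",sz,"n",m.sum(),"stripe",q.sum(),np.round(d,1),"yaw",round((yaw+180)%360-180,1))
        return C,yaw
def home(y,up=0,fr=0,g=26):
    return TR.apply(np.array([34.0,y-.8,44.35])/1e3+np.array([-.574,0,.819])*(g+up)/1e3+np.array([.819,0,.574])*fr/1e3)+TC
E
python3 - <<'E'
from h import *
w=ctrl.snapshot("wrist"); save(w,"w3"); W=cloud(w); C,yaw=block(w,W,"green"); print(ctrl.state()["qpos"])
delta([C[0]/1e3,C[1]/1e3,.026],tool(yaw),None,False)
E
```

```text
green 0.56 centre [459.   81.8] long 73.0 size [52.  43.8] n 3640 stripe 394 [-14.7   0. ] yaw 73.0
[-8.07201269e-02  2.25487894e-01  1.73150748e+00 -5.17972122e-04
  1.18964557e+00 -1.25600384e+00]
cm [-0.05  0.27 16.94] rad [-0.002 -0.005 -0.099] rows>= 4.0
```

View pics/w3.png

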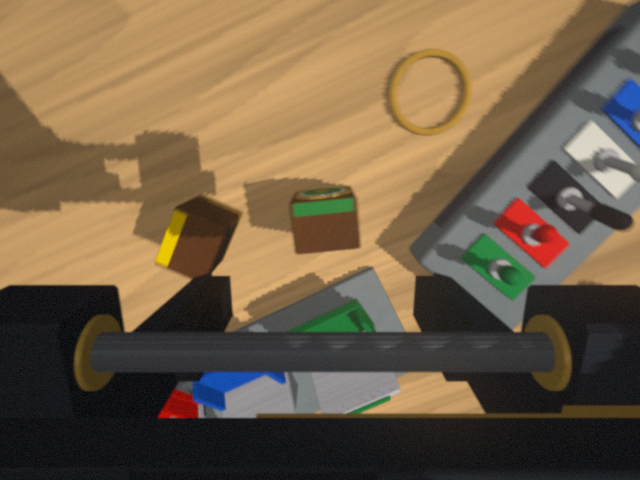

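The wrist view shows the green block's top at (325,222) with its stripe towards image-up, centred between the fingers. Descending to grasp.

>>> {"name": "play_rows", "arguments": {
  "plan": [
    [0, 0, 0.27, 1, 0, -0.005, -0.099],
    [0, 0, 0.27, 5, 0, -0.005, -0.099],
    [0, 0, 0.27, 10, 0, -0.005, -0.099],
    [0, 0, 0.27, 14, 0, -0.005, -0.099],
    [0, 0, 0.27, 17, 0, -0.005, -0.099]
  ]
}}

```text
time: 9.5
ee_pos: [0.4585, 0.0853, 0.0243]
tool_rot: [-0.0, 0.149, 0.989, -0.001]
contact_force: [-0.6, 0.0, 0.1]
opening: 0.0882
grasp_force: 0.0
```

>>> {"name": "play_rows", "arguments": {
  "plan": [
    [0.5, 0, 0, 0, 0, 0, 0],
    [0.6, 0, 0, 0, 0, 0, 0],
    [0.7, 0, 0, 0, 0, 0, 0],
    [0.7, 0, 0, 0, 0, 0, 0],
    [0.7, 0, 0, 0, 0, 0, 0]
  ],
  "force": 30
}}

```text
time: 10.0
ee_pos: [0.4609, 0.0843, 0.0287]
tool_rot: [0.003, 0.148, 0.989, -0.001]
contact_force: [-1.2, -0.2, 7.7]
opening: 0.0516
grasp_force: 30.0
```

>>> {"name": "play_rows", "arguments": {
  "plan": [
    [0.7, 0, 0, -2, 0, 0, 0],
    [0.7, 0, 0, -6, 0, 0, 0],
    [0.7, 0, 0, -10, 0, 0, 0],
    [0.7, 0, 0, -14, 0, 0, 0],
    [0.7, 0, 0, -15, 0, 0, 0]
  ]
}}

```text
time: 10.5
ee_pos: [0.461, 0.0847, 0.1815]
tool_rot: [0.006, 0.148, 0.989, -0.0]
contact_force: [0.4, -0.4, -2.5]
opening: 0.0517
grasp_force: 30.0
```

Run:
```python
from h import *
s=ctrl.state(); print(s["ee_pos"],s["qpos"],home(-142.5))
for up,fr in ((60,20),(15,5)): p=home(-142.5,up,fr); print(p); delta(p,tool(94,35),s,False)
```

```text
[0.46099283 0.08471026 0.1815144 ] [-6.83180568e-02  2.40586166e-01  1.75162619e+00 -1.41184037e-03
  1.13813586e+00 -1.34133353e+00] [0.57297437 0.04962025 0.065644  ]
[0.59099037 0.05088006 0.126264  ]
cm [-13.36   0.56   5.68] rad [ 0.111  0.615 -0.356] rows>= 5.0
[0.57747837 0.0499352  0.080799  ]
cm [-12.04   0.07  10.21] rad [ 0.111  0.615 -0.356] rows>= 5.0
```

>>> {"name": "play_rows", "arguments": {
  "plan": [
    [0.7, -2, 0, 0, 0.022, 0.123, -0.071],
    [0.7, -5, 0, 0, 0.044, 0.246, -0.142],
    [0.7, -8, 0.2, 2, 0.067, 0.369, -0.214],
    [0.7, -11, 0.4, 4, 0.089, 0.492, -0.285],
    [0.7, -13.4, 0.56, 5.7, 0.111, 0.615, -0.356]
  ]
}}

```text
time: 11.0
ee_pos: [0.5904, 0.05, 0.1187]
tool_rot: [-0.306, -0.034, 0.951, -0.01]
contact_force: [0.1, -0.2, -1.8]
opening: 0.0514
grasp_force: 30.0
```

Run:
```python
from h import *
s=ctrl.state(); print(s["ee_pos"],s["qpos"],s["contact_force"])
for up,fr in ((60,20),(15,4)): p=home(-142.5,up,fr); delta(p,tool(94,35),s,False)
w=ctrl.snapshot("side"); a=w["pixels"][200:340,220:400,::-1]; cv2.imwrite("pics/s3.png",cv2.resize(a,None,fx=4,fy=4))
```

```text
[0.59043104 0.05000155 0.11868799] [-0.07719832  0.93884826  0.89390362 -0.0900987   1.92578457 -1.72458785] [ 0.09142307 -0.19513061 -1.82276477]
cm [ 0.39  0.09 -0.65] rad [ 0.001 -0.012  0.003] rows>= 1.0
cm [-1.26  0.08  3.83] rad [ 0.001 -0.012  0.003] rows>= 1.0
```

View pics/s3.png

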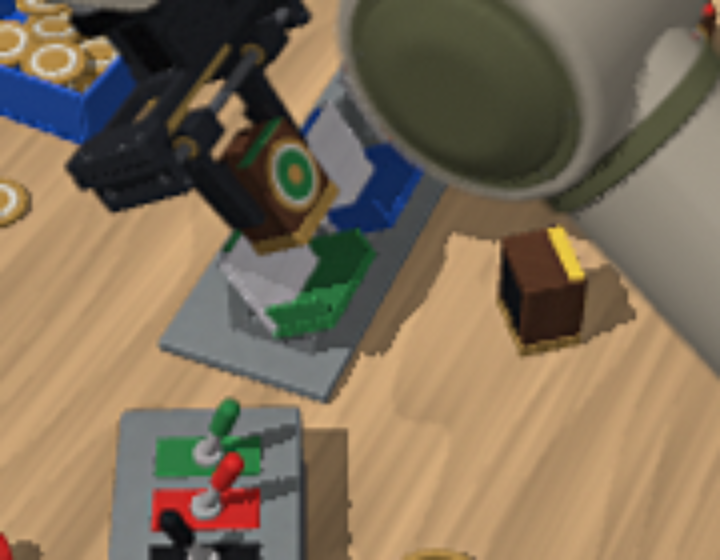

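The side crop shows the green block held tilted above the green pocket with its medal to the robot. The tilt is reachable, so I'll lower it.

>>> {"name": "play_rows", "arguments": {
  "plan": [
    [0.7, 0, 0, 0, 0, -0.01, 0],
    [0.7, -1.2, 0.05, 0.5, 0, -0.012, 0],
    [0.7, -1.2, 0.08, 2, 0, -0.012, 0],
    [0.7, -1.2, 0.08, 3.5, 0, -0.012, 0],
    [0.7, -1.2, 0.08, 3.8, 0, -0.012, 0]
  ]
}}

```text
time: 11.55
ee_pos: [0.5766, 0.051, 0.0851]
tool_rot: [-0.297, -0.033, 0.954, -0.01]
contact_force: [-0.2, 0.6, -3.2]
opening: 0.0517
grasp_force: 30.0
```

>>> {"name": "play_rows", "arguments": {
  "plan": [
    [0.7, 0, 0, 0, 0, 0, 0]
  ]
}}

```text
time: 11.65
ee_pos: [0.5776, 0.0508, 0.0855]
tool_rot: [-0.296, -0.033, 0.954, -0.01]
contact_force: [0.3, 0.4, -2.6]
opening: 0.052
grasp_force: 30.0
```

Run:
```python
from h import *
s=ctrl.state(); print(s["ee_pos"],s["contact_force"])
for up,fr in ((2,3),(0,0)): p=home(-142.5,up,fr); delta(p,tool(94,35),s,False)
```

```text
[0.57757095 0.05084929 0.08548711] [ 0.3156907   0.39808493 -2.55739799]
cm [-0.44 -0.09  1.7 ] rad [0.001 0.009 0.   ] rows>= 1.0
cm [-0.74 -0.09  1.9 ] rad [0.001 0.009 0.   ] rows>= 1.0
```

>>> {"name": "play_rows", "arguments": {
  "plan": [
    [0.7, -0.2, -0.08, 0.5, 0, 0.009, 0],
    [0.7, -0.4, -0.08, 1.0, 0, 0.009, 0],
    [0.7, -0.4, -0.08, 1.4, 0, 0.009, 0],
    [0.7, -0.4, -0.08, 1.6, 0, 0.009, 0],
    [0.7, -0.4, -0.08, 1.6, 0, 0.009, 0]
  ]
}}

```text
time: 12.15
ee_pos: [0.5723, 0.0496, 0.0686]
tool_rot: [-0.301, -0.033, 0.953, -0.01]
contact_force: [3.1, 1.1, 3.4]
opening: 0.0514
grasp_force: 30.0
```

>>> {"name": "play_rows", "arguments": {
  "plan": [
    [0.7, -0.15, 0, 0.1, 0, 0, 0],
    [0.7, -0.3, 0, 0.2, 0, 0, 0],
    [0.7, -0.3, 0, 0.2, 0, 0, 0]
  ]
}}

```text
time: 12.45
ee_pos: [0.5738, 0.0496, 0.0675]
tool_rot: [-0.301, -0.033, 0.953, -0.01]
contact_force: [1.0, 1.1, 17.9]
opening: 0.0517
grasp_force: 30.0
```

Run:
```python
from h import *
s=ctrl.state(); r=rot(s["tool_rot"]); print(s["ee_pos"],"Ftool",r.inv().apply(s["contact_force"]))
delta(home(-142.5),tool(94,35),s,False)
```

```text
[0.57378048 0.04961803 0.06749927] Ftool [  9.36649417   1.08105016 -15.2536241 ]
cm [-0.04  0.01  0.2 ] rad [ 0.    -0.002  0.   ] rows>= 1.0
```

>>> {"name": "play_rows", "arguments": {
  "plan": [
    [0.25, 0, 0, 0, 0, 0, 0],
    [0.2, 0, 0, 0, 0, 0, 0],
    [0.2, 0, 0, 0, 0, 0, 0],
    [0.2, 0, 0, 0, 0, 0, 0]
  ]
}}

```text
time: 12.85
ee_pos: [0.5728, 0.0496, 0.0641]
tool_rot: [-0.303, -0.033, 0.952, -0.01]
contact_force: [-0.2, 0.4, -0.5]
opening: 0.07
grasp_force: 0.0
```

>>> {"name": "play_rows", "arguments": {
  "plan": [
    [0.2, 0, 0, -1.5, 0, 0, 0],
    [0.2, 0, 0, -4, 0, 0, 0],
    [0.2, 0, 0, -7, 0, 0, 0],
    [0.2, 0, 0, -10, 0, 0, 0],
    [0.2, 0, 0, -10, 0, 0, 0]
  ]
}}

```text
time: 13.35
ee_pos: [0.6324, 0.0534, 0.1485]
tool_rot: [-0.299, -0.033, 0.954, -0.01]
contact_force: [-0.4, -0.6, -0.0]
opening: 0.0705
grasp_force: 0.0
```

Run:
```python
from h import *
s=ctrl.state(); print(s["ee_pos"],s["qpos"],s["contact_force"])
w=ctrl.snapshot("wrist"); save(w,"w4"); W=cloud(w); T=TR.inv().apply((W-TC).reshape(-1,3))*1000
w=ctrl.snapshot("top"); W=cloud(w)
for c in("yellow","red"): block(w,W,c)
Bk=R.from_euler('y',-35,degrees=True) # tray->block-ish frame: x' along ledge, z' along plate
for nm,t in (("wrist",T),("top",TR.inv().apply((W-TC).reshape(-1,3))*1000)):
    q=(t-np.array([34,-143.3,44.35])); q=np.stack([q[:,0]*.819+q[:,2]*.574,q[:,1],-q[:,0]*.574+q[:,2]*.819],1)
    b=q[(abs(q[:,0])<30)&(abs(q[:,1])<24)&(q[:,2]>20)&(q[:,2]<75)]
    f=b[(b[:,2]<55)&(b[:,0]>10)]; tp=b[(abs(b[:,0])<15)]
    print(nm,"front x'",np.percentile(f[:,0],[10,50,90]) if len(f)>10 else len(f),"top z'",np.percentile(tp[:,2],[10,50,90]) if len(tp)>10 else len(tp))
delta([.434,-.0227,.2],tool(131.3),s,False)
```

```text
[0.6323764  0.05343683 0.14854458] [-0.06876705  1.02668387  0.63917187 -0.0902862   2.07786202 -1.7288451 ] [-0.39350921 -0.56004566 -0.01971653]
yellow 0.72 centre [434.1 -22.6] long -48.8 size [51.8 43.5] n 526 stripe 142 [-11.2 -10. ] yaw 131.2
red 0.92 centre [ 449.8 -311.4] long 32.1 size [52.1 44.6] n 547 stripe 164 [-7.9 11.8] yaw 32.1
wrist front x' [22.01584657 23.92535561 24.56974985] top z' [62.59522521 63.40086437 64.3117804 ]
top front x' [21.11407268 23.43899338 25.37152945] top z' [61.51602941 63.88111248 66.24413375]
cm [19.62 -6.21  7.39] rad [ 0.198 -0.586 -0.63 ] rows>= 6.0
```

View pics/w4.png

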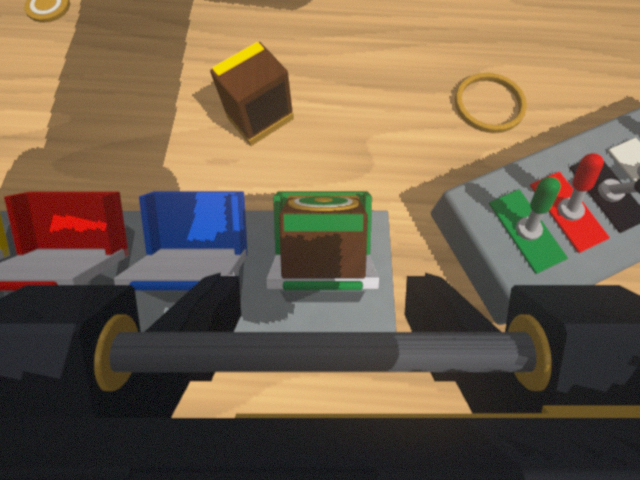

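The wrist view shows green seated in its pocket at (322,240), square in the guides, and the depth fit agrees (top 63.5 mm above the ledge). On to yellow.

>>> {"name": "play_rows", "arguments": {
  "plan": [
    [0.1, 2, 0, -1, 0.02, -0.06, -0.06],
    [0, 6, -1, 0, 0.06, -0.18, -0.19],
    [0, 11, -3, 3, 0.1, -0.3, -0.32],
    [0, 16, -5, 6, 0.14, -0.42, -0.45],
    [0, 19.6, -6.2, 7.4, 0.18, -0.53, -0.57]
  ]
}}

```text
time: 14.05
ee_pos: [0.468, -0.0074, 0.1917]
tool_rot: [-0.1, -0.258, 0.961, -0.002]
contact_force: [0.8, -1.9, 1.2]
opening: 0.0881
grasp_force: 0.0
```

Run:
```python
from h import *
w=ctrl.snapshot("wrist"); W=cloud(w); print(ctrl.state()["qpos"]); C,yaw=block(w,W,"yellow")
delta([C[0]/1e3,C[1]/1e3,.12],tool(yaw),None,False)
```

```text
[-0.22023272  0.31624161  1.63963978 -0.09671553  1.37142423 -2.29375349]
yellow 0.87 centre [433.  -22.8] long -48.0 size [52.1 44. ] n 3717 stripe 939 [-11.4 -10.2] yaw 132.0
cm [ 1.67 -0.45  7.65] rad [ 0.075 -0.194 -0.211] rows>= 2.0
```

>>> {"name": "play_rows", "arguments": {
  "plan": [
    [0, 1.67, -0.45, 3, 0.037, -0.097, -0.105],
    [0, 1.67, -0.45, 6, 0.075, -0.194, -0.211],
    [0, 1.67, -0.45, 7.65, 0.075, -0.194, -0.211],
    [0, 1.67, -0.45, 7.65, 0.075, -0.194, -0.211]
  ]
}}

```text
time: 14.55
ee_pos: [0.4418, -0.0234, 0.1191]
tool_rot: [0.001, -0.357, 0.934, -0.001]
contact_force: [0.3, -0.5, -0.3]
opening: 0.0884
grasp_force: 0.0
```

Run:
```python
from h import *
delta([.4333,-.0227,.026],tool(131.7),None,False)
```

```text
cm [0.6  0.64 9.31] rad [-0.002  0.001  0.002] rows>= 2.0
```

>>> {"name": "play_rows", "arguments": {
  "plan": [
    [0, 0.6, 0.64, 0, 0, 0, 0],
    [0, 0.6, 0.64, 3, 0, 0, 0],
    [0, 0.6, 0.64, 6, 0, 0, 0],
    [0, 0.6, 0.64, 9.3, 0, 0, 0],
    [0, 0.6, 0.64, 9.3, 0, 0, 0]
  ]
}}

```text
time: 15.05
ee_pos: [0.4343, -0.0225, 0.0259]
tool_rot: [0.001, -0.358, 0.934, -0.001]
contact_force: [-0.4, 0.1, 0.6]
opening: 0.0884
grasp_force: 0.0
```

>>> {"name": "play_rows", "arguments": {
  "plan": [
    [0.5, 0, 0, 0, 0, 0, 0],
    [0.6, 0, 0, 0, 0, 0, 0],
    [0.7, 0, 0, 0, 0, 0, 0],
    [0.7, 0, 0, 0, 0, 0, 0],
    [0.7, 0, 0, 0, 0, 0, 0]
  ],
  "force": 30
}}

```text
time: 15.55
ee_pos: [0.4357, -0.0229, 0.0285]
tool_rot: [0.003, -0.357, 0.934, -0.002]
contact_force: [-1.9, 3.3, 9.4]
opening: 0.0524
grasp_force: 30.0
```

>>> {"name": "play_rows", "arguments": {
  "plan": [
    [0.7, 0, 0, -2, 0, 0, 0],
    [0.7, 0, 0, -6, 0, 0, 0],
    [0.7, 0, 0, -10, 0, 0, 0],
    [0.7, 0, 0, -14, 0, 0, 0],
    [0.7, 0, 0, -15, 0, 0, 0]
  ]
}}

```text
time: 16.05
ee_pos: [0.4361, -0.0231, 0.1814]
tool_rot: [0.005, -0.358, 0.934, -0.005]
contact_force: [0.2, 0.1, -3.0]
opening: 0.0516
grasp_force: 30.0
```

Run:
```python
from h import *
s=ctrl.state(); print(s["ee_pos"],s["qpos"],s["contact_force"])
for up,fr in ((60,20),): p=home(142.5,up,fr); print(p); delta(p,tool(94,35),s,False)
```

```text
[ 0.43607046 -0.02314325  0.1813863 ] [-3.22417411e-01  1.70500201e-01  1.84030563e+00 -3.46959609e-04
  1.11691567e+00 -2.62431123e+00] [ 0.16934989  0.0740093  -2.95384718]
[ 0.61087097 -0.2334257   0.126264  ]
cm [  1.07 -27.26   5.84] rad [-0.211  0.599  0.638] rows>= 7.0
```

>>> {"name": "play_rows", "arguments": {
  "plan": [
    [0.7, 0.2, -3, 0, -0.026, 0.075, 0.08],
    [0.7, 0.4, -7, 0, -0.053, 0.15, 0.16],
    [0.7, 0.6, -11, 0, -0.09, 0.25, 0.27],
    [0.7, 0.8, -15, 1, -0.125, 0.35, 0.38],
    [0.7, 0.8, -18, 2, -0.14, 0.42, 0.45]
  ]
}}

```text
time: 16.55
ee_pos: [0.55, -0.1638, 0.1565]
tool_rot: [-0.217, -0.131, 0.967, -0.011]
contact_force: [0.4, -0.4, -2.4]
opening: 0.0517
grasp_force: 30.0
```

Run:
```python
from h import *
s=ctrl.state(); print(s["ee_pos"])
for up,fr in ((60,20),(15,4)): p=home(142.5,up,fr); delta(p,tool(94,35),s,False)
```

```text
[ 0.55002301 -0.16380483  0.15654538]
cm [-4.86 -8.4   0.75] rad [-0.065  0.171  0.183] rows>= 2.0
cm [-5.67 -8.32  5.46] rad [-0.065  0.171  0.183] rows>= 3.0
```

>>> {"name": "play_rows", "arguments": {
  "plan": [
    [0.7, -2, -4, 0, -0.03, 0.08, 0.09],
    [0.7, -4.86, -8.4, 0.7, -0.065, 0.171, 0.183],
    [0.7, -4.86, -8.4, 0.75, -0.065, 0.171, 0.183],
    [0.7, -4.86, -8.4, 0.75, -0.065, 0.171, 0.183],
    [0.7, -4.86, -8.4, 0.75, -0.065, 0.171, 0.183]
  ]
}}

```text
time: 17.05
ee_pos: [0.6102, -0.2312, 0.1271]
tool_rot: [-0.299, -0.036, 0.954, -0.01]
contact_force: [-0.4, 0.6, -2.7]
opening: 0.0517
grasp_force: 30.0
```

Run:
```python
from h import *
s=ctrl.state(); print(s["ee_pos"])
for up,fr in ((15,4),): p=home(142.5,up,fr); delta(p,tool(94,35),s,False)
w=ctrl.snapshot("wrist"); save(w,"w5")
```

```text
[ 0.610204   -0.2312494   0.12708633]
cm [-1.67 -0.23  4.54] rad [-0.001  0.003  0.006] rows>= 1.0
```

View pics/w5.png

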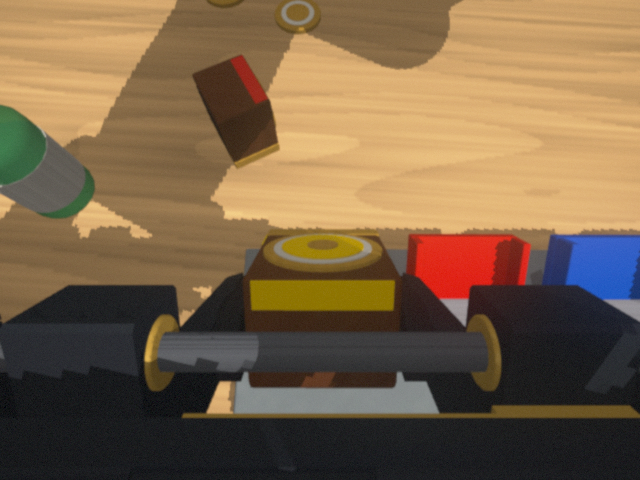

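The yellow block is held square over the yellow pocket (320,300), and the red block is unmoved at (237,110). Lowering.

>>> {"name": "play_rows", "arguments": {
  "plan": [
    [0.7, -1.2, -0.2, 0, 0, 0.003, 0.006],
    [0.7, -1.6, -0.23, 1, 0, 0.003, 0.006],
    [0.7, -1.6, -0.23, 2.5, 0, 0.003, 0.006],
    [0.7, -1.6, -0.23, 4, 0, 0.003, 0.006],
    [0.7, -1.6, -0.23, 4.5, 0, 0.003, 0.006]
  ]
}}

```text
time: 17.6
ee_pos: [0.5968, -0.234, 0.0823]
tool_rot: [-0.3, -0.033, 0.953, -0.011]
contact_force: [-0.2, 0.5, -3.6]
opening: 0.0521
grasp_force: 30.0
```

>>> {"name": "play_rows", "arguments": {
  "plan": [
    [0.7, 0, 0, 0, 0, 0, 0]
  ]
}}

```text
time: 17.7
ee_pos: [0.5977, -0.2344, 0.0832]
tool_rot: [-0.3, -0.033, 0.953, -0.011]
contact_force: [0.8, -0.2, -3.3]
opening: 0.0517
grasp_force: 30.0
```

Run:
```python
from h import *
s=ctrl.state(); print(s["ee_pos"],s["contact_force"])
for up,fr in ((2,3),(0,0)): p=home(142.5,up,fr); delta(p,tool(94,35),s,False)
```

```text
[ 0.59767451 -0.23435587  0.08319756] [ 0.78417059 -0.2199023  -3.2809965 ]
cm [-0.31  0.    1.52] rad [-0.002  0.001 -0.001] rows>= 1.0
cm [-0.61  0.    1.72] rad [-0.002  0.001 -0.001] rows>= 1.0
```

>>> {"name": "play_rows", "arguments": {
  "plan": [
    [0.7, -0.2, 0, 0.5, 0, 0, 0],
    [0.7, -0.3, 0, 1.0, 0, 0, 0],
    [0.7, -0.3, 0, 1.3, 0, 0, 0],
    [0.7, -0.3, 0, 1.5, 0, 0, 0],
    [0.7, -0.3, 0, 1.5, 0, 0, 0]
  ]
}}

```text
time: 18.2
ee_pos: [0.5922, -0.2352, 0.069]
tool_rot: [-0.3, -0.033, 0.953, -0.012]
contact_force: [-0.9, 0.0, -3.1]
opening: 0.0517
grasp_force: 30.0
```

>>> {"name": "play_rows", "arguments": {
  "plan": [
    [0.7, -0.15, 0, 0.1, 0, 0, 0],
    [0.7, -0.3, 0, 0.2, 0, 0, 0],
    [0.7, -0.3, 0, 0.2, 0, 0, 0]
  ]
}}

```text
time: 18.5
ee_pos: [0.5941, -0.2352, 0.0672]
tool_rot: [-0.299, -0.032, 0.954, -0.012]
contact_force: [2.0, 2.0, 6.4]
opening: 0.0514
grasp_force: 30.0
```

Run:
```python
from h import *
s=ctrl.state(); r=rot(s["tool_rot"]); print(s["ee_pos"],"Ftool",r.inv().apply(s["contact_force"]))
delta(home(142.5),tool(94,35),s,False)
```

```text
[ 0.59408421 -0.2351624   0.06723743] Ftool [ 1.91494823  1.83366793 -6.46448519]
cm [0.01 0.06 0.2 ] rad [-0.003  0.003 -0.003] rows>= 1.0
```

>>> {"name": "play_rows", "arguments": {
  "plan": [
    [0.7, -0.1, 0, 0.05, 0, 0, 0],
    [0.7, -0.2, 0, 0.1, 0, 0, 0],
    [0.7, -0.2, 0, 0.1, 0, 0, 0]
  ]
}}

```text
time: 18.8
ee_pos: [0.5949, -0.2352, 0.0667]
tool_rot: [-0.3, -0.032, 0.953, -0.013]
contact_force: [-2.5, 2.5, 14.2]
opening: 0.0518
grasp_force: 30.0
```

>>> {"name": "play_rows", "arguments": {
  "plan": [
    [0.25, 0, 0, 0, 0, 0, 0],
    [0.2, 0, 0, 0, 0, 0, 0],
    [0.2, 0, 0, 0, 0, 0, 0],
    [0.2, 0, 0, 0, 0, 0, 0]
  ]
}}

```text
time: 19.2
ee_pos: [0.5945, -0.235, 0.0633]
tool_rot: [-0.3, -0.033, 0.953, -0.012]
contact_force: [-0.0, -0.2, -0.2]
opening: 0.0706
grasp_force: 0.0
```

>>> {"name": "play_rows", "arguments": {
  "plan": [
    [0.2, 0, 0, -1.5, 0, 0, 0],
    [0.2, 0, 0, -4, 0, 0, 0],
    [0.2, 0, 0, -7, 0, 0, 0],
    [0.2, 0, 0, -10, 0, 0, 0],
    [0.2, 0, 0, -10, 0, 0, 0]
  ]
}}

```text
time: 19.7
ee_pos: [0.6534, -0.2309, 0.1479]
tool_rot: [-0.296, -0.032, 0.954, -0.013]
contact_force: [0.2, 0.3, -0.2]
opening: 0.0706
grasp_force: 0.0
```

```bash
cat >> h.py <<'E'
def seated(W,y):
    t=TR.inv().apply((W-TC).reshape(-1,3))*1000
    q=t-np.array([34,y-.8,44.35]); q=np.stack([q[:,0]*.819+q[:,2]*.574,q[:,1],-q[:,0]*.574+q[:,2]*.819],1)
    b=q[(abs(q[:,0])<30)&(abs(q[:,1])<24)&(q[:,2]>20)&(q[:,2]<75)]
    f=b[(b[:,2]<55)&(b[:,0]>10)]; tp=b[abs(b[:,0])<15]
    for n,a in (("front",f[:,0]),("top",tp[:,2])): print(y,n,np.percentile(a,[10,50,90]).round(1) if len(a)>10 else len(a))
E
python3 - <<'E'
from h import *
s=ctrl.state(); print(s["ee_pos"],s["qpos"])
w=ctrl.snapshot("wrist"); save(w,"w6"); seated(cloud(w),142.5); 
w=ctrl.snapshot("top"); W=cloud(w); seated(W,142.5); seated(W,-142.5)
C,yaw=block(w,W,"red")
delta([C[0]/1e3,C[1]/1e3,.2],tool(yaw),s,False)
E
```

```text
[ 0.65338551 -0.23087136  0.14788412] [-0.41199817  1.24468064  0.2027563  -0.33955899  2.21101102 -2.18269569]
142.5 front [21.7 23.7 24.3]
142.5 top [62.8 63.6 64.5]
142.5 front [20.6 22.9 25.1]
142.5 top [62.1 64.  66. ]
-142.5 front [20.5 23.  24.8]
-142.5 top [62.2 63.9 65.8]
red 0.85 centre [ 449.5 -310.8] long 32.8 size [52.5 44.4] n 550 stripe 149 [-7.7 11.5] yaw 32.8
cm [20.15 -6.58  7.58] rad [-0.327 -0.54   1.033] rows>= 9.0
```

View pics/w6.png

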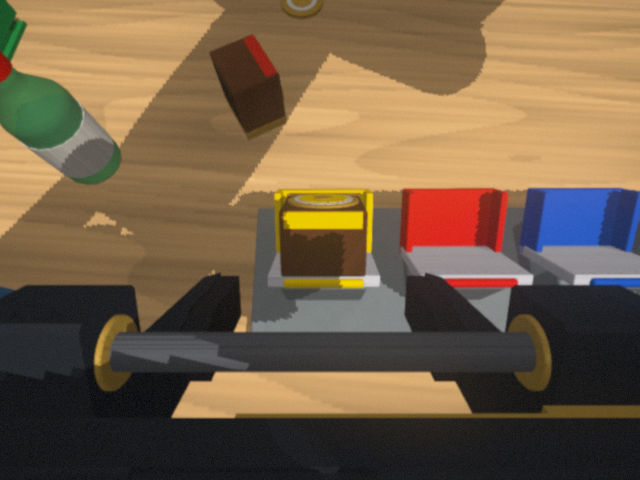

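Yellow is seated at (322,240), and the lacquer and red block are undisturbed. Now red.

>>> {"name": "play_rows", "arguments": {
  "plan": [
    [0.1, 2, 0, -0.5, -0.03, -0.06, 0.11],
    [0, 6, -1, 0, -0.07, -0.12, 0.22],
    [0, 10, -3, 2, -0.11, -0.18, 0.34],
    [0, 15, -5, 4, -0.15, -0.24, 0.46],
    [0, 19, -6, 5, -0.18, -0.3, 0.57]
  ]
}}

```text
time: 20.35
ee_pos: [0.4774, -0.299, 0.2083]
tool_rot: [-0.143, 0.264, 0.954, -0.005]
contact_force: [0.5, -0.8, 0.6]
opening: 0.088
grasp_force: 0.0
```

Run:
```python
from h import *
s=ctrl.state(); print(s["ee_pos"],s["qpos"]); delta([.4495,-.311,.19],tool(32.5),s,False)
```

```text
[ 0.47736401 -0.29897582  0.20834327] [-0.70987106  0.57675976  1.20954504 -0.1293301   1.61158486 -1.72956244]
cm [ 1.18 -2.28  2.45] rad [-0.147 -0.249  0.461] rows>= 4.0
```

>>> {"name": "play_rows", "arguments": {
  "plan": [
    [0, 0.4, -0.8, 0.8, -0.037, -0.062, 0.115],
    [0, 0.8, -1.6, 1.6, -0.074, -0.125, 0.23],
    [0, 1.2, -2.3, 2.4, -0.11, -0.187, 0.345],
    [0, 1.2, -2.3, 2.4, -0.147, -0.249, 0.461],
    [0, 1.2, -2.3, 2.4, -0.147, -0.249, 0.461]
  ]
}}

```text
time: 20.85
ee_pos: [0.451, -0.3105, 0.1913]
tool_rot: [-0.001, 0.479, 0.878, -0.0]
contact_force: [-0.3, -0.1, -0.2]
opening: 0.0884
grasp_force: 0.0
```

Run:
```python
from h import *
w=ctrl.snapshot("wrist"); W=cloud(w); C,yaw=block(w,W,"red"); print(ctrl.state()["ee_pos"])
delta([C[0]/1e3,C[1]/1e3,.026],tool(yaw),None,False)
```

```text
red 0.94 centre [ 448.6 -311.5] long 32.7 size [52.1 43.2] n 3738 stripe 913 [-7.7 11.9] yaw 32.7
[ 0.4524796  -0.31120796  0.19173325]
cm [ 0.17 -0.31 16.57] rad [-0.002 -0.001  0.005] rows>= 4.0
```

>>> {"name": "play_rows", "arguments": {
  "plan": [
    [0, 0.15, -0.3, 2, 0, 0, 0.005],
    [0, 0.15, -0.3, 6, 0, 0, 0.005],
    [0, 0.15, -0.3, 11, 0, 0, 0.005],
    [0, 0.15, -0.3, 15, 0, 0, 0.005],
    [0, 0.15, -0.3, 16.5, 0, 0, 0.005]
  ]
}}

```text
time: 21.45
ee_pos: [0.4486, -0.3106, 0.0228]
tool_rot: [-0.004, 0.479, 0.878, 0.0]
contact_force: [0.0, -0.1, 0.9]
opening: 0.0882
grasp_force: 0.0
```

>>> {"name": "play_rows", "arguments": {
  "plan": [
    [0.5, 0, 0, 0, 0, 0, 0],
    [0.6, 0, 0, 0, 0, 0, 0],
    [0.7, 0, 0, 0, 0, 0, 0],
    [0.7, 0, 0, 0, 0, 0, 0],
    [0.7, 0, 0, 0, 0, 0, 0]
  ],
  "force": 30
}}

```text
time: 21.95
ee_pos: [0.4505, -0.313, 0.0282]
tool_rot: [0.001, 0.48, 0.877, -0.001]
contact_force: [0.6, 1.1, 3.9]
opening: 0.0517
grasp_force: 30.0
```

>>> {"name": "play_rows", "arguments": {
  "plan": [
    [0.7, 0, 0, -2, 0, 0, 0],
    [0.7, 0, 0, -6, 0, 0, 0],
    [0.7, 0, 0, -10, 0, 0, 0],
    [0.7, 0, 0, -14, 0, 0, 0],
    [0.7, 0, 0, -17, 0, 0, 0]
  ]
}}

```text
time: 22.45
ee_pos: [0.4502, -0.3124, 0.1999]
tool_rot: [0.001, 0.48, 0.877, -0.001]
contact_force: [1.0, -1.0, -3.3]
opening: 0.052
grasp_force: 30.0
```

Run:
```python
from h import *
s=ctrl.state(); print(s["ee_pos"],s["qpos"],s["contact_force"])
p=home(47.5,60,20); print(p); delta(p,tool(94,35),s,False)
```

```text
[ 0.45019123 -0.31238157  0.19990582] [-8.20017107e-01  3.93447058e-01  1.48867191e+00 -1.05526279e-03
  1.25618180e+00 -1.38887031e+00] [ 0.9695275  -1.03562398 -3.29846755]
[ 0.6042441  -0.13865711  0.126264  ]
cm [ 6.36 22.34  7.33] rad [ 0.325  0.553 -1.037] rows>= 9.0
```

>>> {"name": "play_rows", "arguments": {
  "plan": [
    [0.7, 0.5, 3, 0, 0.036, 0.061, -0.115],
    [0.7, 1, 6, 0, 0.072, 0.122, -0.23],
    [0.7, 1.5, 9, 0, 0.108, 0.184, -0.345],
    [0.7, 2, 12, 0, 0.144, 0.245, -0.46],
    [0.7, 3, 15, 0.5, 0.18, 0.306, -0.575]
  ]
}}

```text
time: 22.95
ee_pos: [0.5613, -0.2059, 0.1925]
tool_rot: [-0.174, 0.204, 0.963, -0.006]
contact_force: [-0.8, -0.4, -3.5]
opening: 0.0519
grasp_force: 30.0
```

Run:
```python
from h import *
s=ctrl.state(); print(s["ee_pos"],s["qpos"],s["contact_force"])
p=home(47.5,60,20); print(p); delta(p,tool(94,35),s,False)
```

```text
[ 0.56130388 -0.20587291  0.19252248] [-0.50062485  0.71366818  1.03263017 -0.11255419  1.72788031 -1.65336198] [-0.8275776  -0.44435413 -3.54128747]
[ 0.6042441  -0.13865711  0.126264  ]
cm [-3.23  8.39  5.16] rad [ 0.144  0.245 -0.458] rows>= 4.0
```

>>> {"name": "play_rows", "arguments": {
  "plan": [
    [0.7, -1, 3, 0, 0.036, 0.061, -0.115],
    [0.7, -2, 6, 0, 0.072, 0.122, -0.23],
    [0.7, -3.2, 8.4, 1.5, 0.108, 0.184, -0.345],
    [0.7, -3.2, 8.4, 3.5, 0.144, 0.245, -0.458],
    [0.7, -3.2, 8.4, 5.2, 0.144, 0.245, -0.458]
  ]
}}

```text
time: 23.45
ee_pos: [0.6034, -0.1373, 0.1224]
tool_rot: [-0.302, -0.034, 0.953, -0.01]
contact_force: [-0.9, 0.3, -4.6]
opening: 0.0515
grasp_force: 30.0
```

>>> {"name": "play_rows", "arguments": {
  "plan": [
    [0.7, 0, 0, 0, 0, 0, 0]
  ]
}}

```text
time: 23.55
ee_pos: [0.6024, -0.1383, 0.1229]
tool_rot: [-0.302, -0.032, 0.953, -0.009]
contact_force: [0.2, 0.0, -3.5]
opening: 0.0519
grasp_force: 30.0
```

Run:
```python
from h import *
s=ctrl.state(); print(s["ee_pos"])
delta(home(47.5,15,4),tool(94,35),s,False)
w=ctrl.snapshot("wrist"); save(w,"w7")
```

```text
[ 0.60236881 -0.13830188  0.12292361]
cm [-1.57 -0.06  4.12] rad [ 0.003 -0.004 -0.002] rows>= 1.0
```

View pics/w7.png

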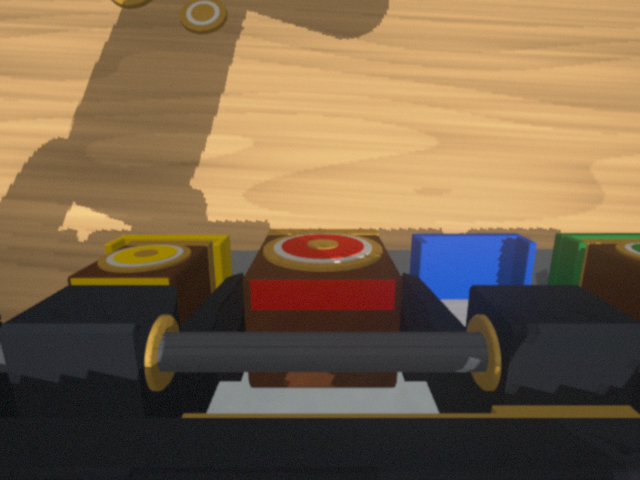

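Red is held square over the red pocket (322,300), with yellow seated beside it. Lowering.

>>> {"name": "play_rows", "arguments": {
  "plan": [
    [0.7, -1.2, 0, 0, 0, 0, 0],
    [0.7, -1.55, -0.06, 1, 0, 0, 0],
    [0.7, -1.55, -0.06, 2.5, 0, 0, 0],
    [0.7, -1.55, -0.06, 3.8, 0, 0, 0],
    [0.7, -1.55, -0.06, 4.1, 0, 0, 0]
  ]
}}

```text
time: 24.1
ee_pos: [0.5916, -0.1408, 0.0827]
tool_rot: [-0.301, -0.031, 0.953, -0.01]
contact_force: [0.3, 0.3, -3.8]
opening: 0.0517
grasp_force: 30.0
```

>>> {"name": "play_rows", "arguments": {
  "plan": [
    [0.7, 0, 0, 0, 0, 0, 0]
  ]
}}

```text
time: 24.2
ee_pos: [0.5925, -0.1408, 0.0837]
tool_rot: [-0.3, -0.031, 0.953, -0.01]
contact_force: [-0.1, -0.6, -3.4]
opening: 0.052
grasp_force: 30.0
```

Run:
```python
from h import *
s=ctrl.state(); print(s["ee_pos"],s["contact_force"])
for up,fr in ((2,3),(0,0)): p=home(47.5,up,fr); delta(p,tool(94,35),s,False)
```

```text
[ 0.59246985 -0.14078422  0.08368432] [-0.14169597 -0.59022607 -3.44163759]
cm [-0.23  0.13  1.63] rad [ 0.002  0.001 -0.005] rows>= 1.0
cm [-0.53  0.13  1.83] rad [ 0.002  0.001 -0.005] rows>= 1.0
```

>>> {"name": "play_rows", "arguments": {
  "plan": [
    [0.7, -0.1, 0.13, 0.5, 0, 0, -0.005],
    [0.7, -0.23, 0.13, 1.0, 0, 0, -0.005],
    [0.7, -0.23, 0.13, 1.4, 0, 0, -0.005],
    [0.7, -0.23, 0.13, 1.6, 0, 0, -0.005],
    [0.7, -0.23, 0.13, 1.6, 0, 0, -0.005]
  ]
}}

```text
time: 24.7
ee_pos: [0.5852, -0.1397, 0.0688]
tool_rot: [-0.3, -0.033, 0.953, -0.009]
contact_force: [-0.3, -0.3, -3.2]
opening: 0.0522
grasp_force: 30.0
```

>>> {"name": "play_rows", "arguments": {
  "plan": [
    [0.7, -0.15, 0, 0.1, 0, 0, 0],
    [0.7, -0.35, 0, 0.2, 0, 0, 0],
    [0.7, -0.4, 0, 0.2, 0, 0, 0],
    [0.7, -0.4, 0, 0.2, 0, 0, 0]
  ]
}}

```text
time: 25.1
ee_pos: [0.588, -0.1396, 0.0663]
tool_rot: [-0.299, -0.033, 0.953, -0.01]
contact_force: [1.0, 1.8, 6.3]
opening: 0.0518
grasp_force: 30.0
```

Run:
```python
from h import *
s=ctrl.state(); r=rot(s["tool_rot"]); print(s["ee_pos"],"Ftool",r.inv().apply(s["contact_force"]))
delta(home(47.5),tool(94,35),s,False)
```

```text
[ 0.58798988 -0.139588    0.06632605] Ftool [ 2.71907608  1.75112673 -5.82505802]
cm [ 0.11 -0.02  0.16] rad [0.001 0.002 0.   ] rows>= 1.0
```

>>> {"name": "play_rows", "arguments": {
  "plan": [
    [0.7, -0.1, 0, 0.05, 0, 0, 0],
    [0.7, -0.2, 0, 0.1, 0, 0, 0],
    [0.7, -0.2, 0, 0.1, 0, 0, 0]
  ]
}}

```text
time: 25.4
ee_pos: [0.5881, -0.1396, 0.0662]
tool_rot: [-0.301, -0.033, 0.953, -0.01]
contact_force: [-8.0, 1.8, 17.6]
opening: 0.052
grasp_force: 30.0
```

>>> {"name": "play_rows", "arguments": {
  "plan": [
    [0.25, 0, 0, 0, 0, 0, 0],
    [0.2, 0, 0, 0, 0, 0, 0],
    [0.2, 0, 0, 0, 0, 0, 0],
    [0.2, 0, 0, 0, 0, 0, 0]
  ]
}}

```text
time: 25.8
ee_pos: [0.5884, -0.1394, 0.0627]
tool_rot: [-0.3, -0.033, 0.953, -0.009]
contact_force: [-0.1, -0.1, -0.0]
opening: 0.0706
grasp_force: 0.0
```

>>> {"name": "play_rows", "arguments": {
  "plan": [
    [0.2, 0, 0, -1.5, 0, 0, 0],
    [0.2, 0, 0, -4, 0, 0, 0],
    [0.2, 0, 0, -7, 0, 0, 0],
    [0.2, 0, 0, -10, 0, 0, 0],
    [0.2, 0, 0, -10, 0, 0, 0]
  ]
}}

```text
time: 26.3
ee_pos: [0.6475, -0.1357, 0.1475]
tool_rot: [-0.297, -0.033, 0.954, -0.011]
contact_force: [-0.1, 0.2, -0.9]
opening: 0.0709
grasp_force: 0.0
```

```bash
cat >> h.py <<'E'
def bankp(y,x,z): return R.from_euler('z',28.4,degrees=True).apply(np.array([x,y,z])/1e3)+np.array([.508,.284,0])
E
python3 - <<'E'
from h import *
s=ctrl.state(); print(s["ee_pos"],s["qpos"])
w=ctrl.snapshot("wrist"); W=cloud(w); save(w,"w8"); seated(W,47.5); seated(W,142.5)
w=ctrl.snapshot("top"); W=cloud(w); [seated(W,y) for y in (47.5,142.5,-142.5)]
p=bankp(-95,-62,180); print(p); delta(p,tool(28.4),s,False)
E
```

```text
[ 0.64752946 -0.13566356  0.1475491 ] [-0.30449469  1.10684551  0.48167302 -0.24491568  2.10965248 -2.01111933]
47.5 front [21.9 23.7 24.3]
47.5 top [62.7 63.5 64.4]
142.5 front [21.8 23.7 24.3]
142.5 top [62.8 63.7 64.6]
47.5 front [21.  23.1 25.2]
47.5 top [62.3 64.2 66.1]
142.5 front [20.6 23.  25. ]
142.5 top [62.2 64.2 66. ]
-142.5 front [20.7 23.2 25.2]
-142.5 top [61.8 64.2 66.2]
[0.49864609 0.17094468 0.18      ]
cm [12.31 31.63  4.52] rad [-0.346 -0.535  1.109] rows>= 9.0
```

View pics/w8.png

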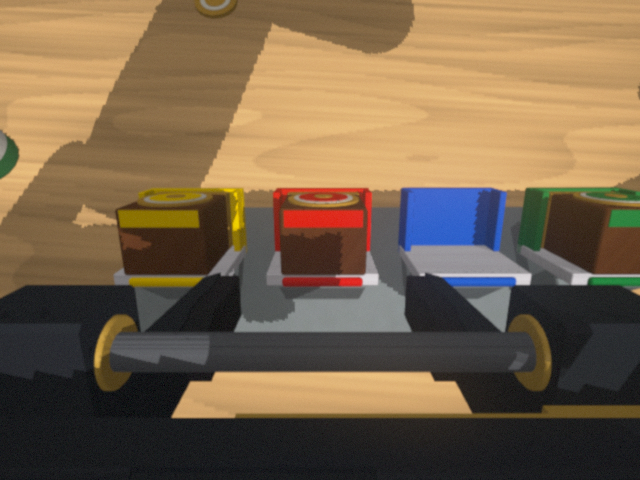

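All three blocks are seated (depth fits about 63.5 / 23.7 mm for each). Now the lamps, moving high over the tray to the green switch.

>>> {"name": "play_rows", "arguments": {
  "plan": [
    [0.5, 3, 1, -1.5, -0.035, -0.053, 0.11],
    [1, 5.5, 4, -2.5, -0.07, -0.106, 0.22],
    [1, 7.5, 8, -2.7, -0.105, -0.16, 0.33],
    [1, 9, 12, -2.7, -0.14, -0.214, 0.44],
    [1, 10, 16, -2.7, -0.173, -0.268, 0.55]
  ]
}}

```text
time: 26.9
ee_pos: [0.5659, 0.0204, 0.2241]
tool_rot: [-0.16, 0.253, 0.954, -0.004]
contact_force: [0.4, 1.0, -0.0]
opening: 0.0327
grasp_force: 0.0
```

Run:
```python
from h import *
s=ctrl.state(); print(s["ee_pos"],s["qpos"]); delta(bankp(-95,-62,180),tool(28.4),s,False)
```

```text
[0.56588822 0.02043129 0.2240517 ] [-0.17844538  0.59510655  1.1450855   0.01735131  1.72156706 -1.23029975]
cm [11.48 10.27  7.34] rad [-0.174 -0.274  0.551] rows>= 5.0
```

>>> {"name": "play_rows", "arguments": {
  "plan": [
    [1, 3, 2, 0, -0.035, -0.055, 0.11],
    [1, 6, 5, 2, -0.07, -0.11, 0.22],
    [1, 9, 8, 4, -0.105, -0.165, 0.33],
    [1, 11.5, 10.3, 6, -0.14, -0.22, 0.44],
    [1, 11.5, 10.3, 7.3, -0.174, -0.274, 0.551]
  ]
}}

```text
time: 27.4
ee_pos: [0.4965, 0.1722, 0.1791]
tool_rot: [-0.001, 0.51, 0.86, 0.0]
contact_force: [-0.2, 0.1, 0.0]
opening: 0.0003
grasp_force: 0.0
```

>>> {"name": "play_rows", "arguments": {
  "plan": [
    [1, 0, 0, 0, 0, 0, 0]
  ]
}}

```text
time: 27.5
ee_pos: [0.4966, 0.1705, 0.1787]
tool_rot: [-0.002, 0.509, 0.861, -0.001]
contact_force: [0.5, -0.9, 0.2]
opening: 0.0009
grasp_force: 0.0
```

Run:
```python
from h import *
s=ctrl.state(); print(s["ee_pos"],s["qpos"]); delta(bankp(-95,-62,80),tool(28.4),s,False)
w=ctrl.snapshot("wrist"); W=cloud(w); B=R.from_euler('z',28.4,degrees=True)
for n in ("white","black","red","green"):
  for o in ctrl.outline_of(w,"tog_%s_tip"%n)[:1]: print(n,round(o["p"],2),np.round(o["position"]),np.round(B.inv().apply(np.nanmedian(W[o["pixels"]],0)-np.array([.508,.284,0])),4))
```

```text
[0.49655104 0.17045455 0.17874672] [ 1.06978937e-01  3.69791968e-01  1.58172407e+00  6.97584407e-04
  1.19516505e+00 -3.96695080e-01]
cm [-0.08  0.25  9.87] rad [-0.004 -0.003  0.008] rows>= 2.0
white 0.74 [454.  56.] [0.0106 0.0174 0.0849]
black 0.74 [444. 120.] [ 0.0089 -0.0194  0.0869]
red 0.59 [399. 180.] [-0.016  -0.0554  0.0928]
green 0.89 [404. 238.] [-0.0128 -0.0919  0.0932]
```

>>> {"name": "play_rows", "arguments": {
  "plan": [
    [1, 0, 0.2, 2, 0, 0, 0.008],
    [1, 0, 0.2, 5, 0, 0, 0.008],
    [1, 0, 0.2, 8, 0, 0, 0.008],
    [1, 0, 0.2, 9.8, 0, 0, 0.008],
    [1, 0, 0.2, 9.8, 0, 0, 0.008]
  ]
}}

```text
time: 28.25
ee_pos: [0.5011, 0.1698, 0.0809]
tool_rot: [-0.002, 0.513, 0.858, -0.001]
contact_force: [0.1, 0.9, 0.2]
opening: 0.0006
grasp_force: 0.0
```

>>> {"name": "play_rows", "arguments": {
  "plan": [
    [1, 0, 1.5, 0, 0, 0, 0],
    [1, 0, 3, 0, 0, 0, 0],
    [1, 0, 4, 0, 0, 0, 0],
    [1, 0, 4.8, 0, 0, 0, 0],
    [1, 0, 5.2, 0, 0, 0, 0]
  ]
}}

```text
time: 28.75
ee_pos: [0.5485, 0.1952, 0.0839]
tool_rot: [0.0, 0.513, 0.859, 0.001]
contact_force: [-1.0, -2.2, 1.9]
opening: 0.0006
grasp_force: 1.0
```

>>> {"name": "play_rows", "arguments": {
  "plan": [
    [1, 0, 0.2, 0, 0, 0, 0],
    [1, 0, 0.4, 0, 0, 0, 0],
    [1, 0, 0.5, 0, 0, 0, 0]
  ]
}}

```text
time: 29.05
ee_pos: [0.5519, 0.1976, 0.083]
tool_rot: [-0.001, 0.513, 0.859, 0.0]
contact_force: [-0.8, -0.6, 0.5]
opening: 0.0007
grasp_force: 0.8
```

Run:
```python
from h import *
s=ctrl.state(); B=R.from_euler('z',28.4,degrees=True); print(B.inv().apply(s["ee_pos"]-np.array([.508,.284,0]))*1000, B.inv().apply(s["contact_force"]))
```

```text
[ -2.50074345 -96.86273564  82.98827276] [-0.97471867 -0.17889305  0.52035243]
```

>>> {"name": "play_rows", "arguments": {
  "plan": [
    [1, 0, 0.2, 0, 0, 0, 0],
    [1, 0, 0.3, 0, 0, 0, 0]
  ]
}}

```text
time: 29.25
ee_pos: [0.5528, 0.1982, 0.0826]
tool_rot: [-0.002, 0.512, 0.859, -0.002]
contact_force: [-13.0, -10.1, 7.4]
opening: 0.0004
grasp_force: 8.5
```

>>> {"name": "play_rows", "arguments": {
  "plan": [
    [1, 0, -2, 0, 0, 0, 0],
    [1, 0, -4, -3, 0, 0, 0],
    [1, 2, -6.2, -5, 0, 0, 0],
    [1, 4, -6.2, -5, 0, 0, 0],
    [1, 4, -6.2, -5, 0, 0, 0]
  ]
}}

```text
time: 29.75
ee_pos: [0.4802, 0.2063, 0.1337]
tool_rot: [-0.0, 0.512, 0.859, 0.001]
contact_force: [-0.1, -0.8, -0.3]
opening: 0.0005
grasp_force: 0.0
```

Run:
```python
from h import *
s=ctrl.state(); delta(bankp(-57,-62,80),tool(28.4),s,False)
w=ctrl.snapshot("wrist"); W=cloud(w); B=R.from_euler('z',28.4,degrees=True)
for n in ("white","black","red","green"):
  for o in ctrl.outline_of(w,"tog_%s_tip"%n)[:1]: print(n,round(o["p"],2),np.round(o["position"]),np.round(B.inv().apply(np.nanmedian(W[o["pixels"]],0)-np.array([.508,.284,0])),4))
```

```text
cm [-0.19 -0.07  5.37] rad [ 0.001 -0.001  0.   ] rows>= 2.0
white 0.97 [468. 116.] [0.0106 0.0185 0.0851]
black 0.89 [459. 190.] [ 0.0089 -0.0183  0.0853]
red 0.63 [407. 259.] [-0.0151 -0.0536  0.0911]
```

>>> {"name": "play_rows", "arguments": {
  "plan": [
    [1, -0.1, -0.1, 2, 0, 0, 0],
    [1, -0.1, -0.1, 4, 0, 0, 0],
    [1, -0.1, -0.1, 5.3, 0, 0, 0],
    [1, -0.1, -0.1, 5.3, 0, 0, 0]
  ]
}}

```text
time: 30.4
ee_pos: [0.48, 0.2032, 0.0784]
tool_rot: [-0.002, 0.513, 0.858, -0.001]
contact_force: [-0.2, -0.1, 0.5]
opening: 0.0004
grasp_force: 0.0
```

>>> {"name": "play_rows", "arguments": {
  "plan": [
    [1, 0, 1.5, 0, 0, 0, 0],
    [1, 0, 3, 0, 0, 0, 0],
    [1, 0, 4, 0, 0, 0, 0],
    [1, 0, 4.8, 0, 0, 0, 0],
    [1, 0, 5.3, 0, 0, 0, 0]
  ]
}}

```text
time: 30.9
ee_pos: [0.5279, 0.2289, 0.0806]
tool_rot: [-0.0, 0.513, 0.859, 0.0]
contact_force: [-1.9, -1.1, 1.3]
opening: 0.0004
grasp_force: 1.1
```

>>> {"name": "play_rows", "arguments": {
  "plan": [
    [1, 0, 0.2, 0, 0, 0, 0],
    [1, 0, 0.4, 0, 0, 0, 0],
    [1, 0, 0.5, 0, 0, 0, 0],
    [1, 0, 0.6, 0, 0, 0, 0],
    [1, 0, 0.7, 0, 0, 0, 0]
  ]
}}

```text
time: 31.4
ee_pos: [0.5326, 0.2317, 0.0797]
tool_rot: [-0.001, 0.513, 0.859, -0.001]
contact_force: [-6.3, -4.9, 2.6]
opening: 0.0005
grasp_force: 4.3
```

Run:
```python
from h import *
s=ctrl.state(); B=R.from_euler('z',28.4,degrees=True); print(B.inv().apply(s["ee_pos"]-np.array([.508,.284,0]))*1000, B.inv().apply(s["contact_force"]))
```

```text
[ -3.21074324 -57.7253554   79.69121163] [-7.88824595 -1.2869864   2.60112775]
```

>>> {"name": "play_rows", "arguments": {
  "plan": [
    [1, 0, -2, 0, 0, 0, 0],
    [1, 0, -4, -3, 0, 0, 0],
    [1, 3, -6, -6, 0, 0, 0],
    [1, 7, -6, -6, 0, 0, 0],
    [1, 11, -6, -6, 0, 0, 0]
  ]
}}

```text
time: 31.9
ee_pos: [0.4281, 0.3014, 0.1414]
tool_rot: [0.0, 0.513, 0.858, 0.002]
contact_force: [1.0, -0.6, -0.2]
opening: 0.0005
grasp_force: 0.0
```

>>> {"name": "play_rows", "arguments": {
  "plan": [
    [1, 3, 0, 0, 0, 0, 0],
    [1, 4.2, 0, 0, 0, 0, 0],
    [1, 4.2, 0, 0, 0, 0, 0]
  ]
}}

```text
time: 32.2
ee_pos: [0.4082, 0.3381, 0.1401]
tool_rot: [-0.0, 0.512, 0.859, 0.0]
contact_force: [0.0, -0.8, -0.7]
opening: 0.0007
grasp_force: 0.0
```

Run:
```python
from h import *
s=ctrl.state(); print(s["qpos"]); delta(bankp(95,-62,80),tool(28.4),s,False)
w=ctrl.snapshot("wrist"); W=cloud(w); B=R.from_euler('z',28.4,degrees=True)
for n in ("yellow","blue","white","black"):
  for o in ctrl.outline_of(w,"tog_%s_tip"%n)[:1]: print(n,round(o["p"],2),np.round(o["position"]),np.round(B.inv().apply(np.nanmedian(W[o["pixels"]],0)-np.array([.508,.284,0])),4))
```

```text
[ 4.70133121e-01  4.21473063e-01  1.61629948e+00  1.17509369e-03
  1.10336817e+00 -2.66658251e-02]
cm [-0.02  0.    6.01] rad [ 0.    -0.001  0.001] rows>= 2.0
```

>>> {"name": "play_rows", "arguments": {
  "plan": [
    [1, 0, 0, 2, 0, 0, 0],
    [1, 0, 0, 4, 0, 0, 0],
    [1, 0, 0, 6, 0, 0, 0],
    [1, 0, 0, 6, 0, 0, 0]
  ]
}}

```text
time: 32.85
ee_pos: [0.4079, 0.3361, 0.0781]
tool_rot: [-0.002, 0.513, 0.858, -0.002]
contact_force: [0.3, -0.3, 1.0]
opening: 0.0004
grasp_force: 0.0
```

>>> {"name": "play_rows", "arguments": {
  "plan": [
    [1, 0, 1.5, 0, 0, 0, 0],
    [1, 0, 3, 0, 0, 0, 0],
    [1, 0, 4, 0, 0, 0, 0],
    [1, 0, 4.8, 0, 0, 0, 0],
    [1, 0, 5.3, 0, 0, 0, 0]
  ]
}}

```text
time: 33.35
ee_pos: [0.456, 0.3625, 0.081]
tool_rot: [-0.0, 0.513, 0.858, 0.001]
contact_force: [-1.1, -0.9, 2.1]
opening: 0.0004
grasp_force: 1.1
```

>>> {"name": "play_rows", "arguments": {
  "plan": [
    [1, 0, 0.2, 0, 0, 0, 0],
    [1, 0, 0.4, 0, 0, 0, 0],
    [1, 0, 0.5, 0, 0, 0, 0],
    [1, 0, 0.6, 0, 0, 0, 0]
  ]
}}

```text
time: 33.75
ee_pos: [0.4603, 0.3653, 0.0801]
tool_rot: [-0.001, 0.513, 0.859, 0.0]
contact_force: [-0.9, -1.7, 1.2]
opening: 0.0004
grasp_force: 1.7
```

Run:
```python
from h import *
s=ctrl.state(); B=R.from_euler('z',28.4,degrees=True); print(B.inv().apply(s["ee_pos"]-np.array([.508,.284,0]))*1000, B.inv().apply(s["contact_force"]))
```

```text
[-3.3269691  94.21378865 80.07054377] [-1.65073852 -1.09041734  1.21914931]
```

>>> {"name": "play_rows", "arguments": {
  "plan": [
    [1, 0, 0.2, 0, 0, 0, 0],
    [1, 0, 0.3, 0, 0, 0, 0]
  ]
}}

```text
time: 33.95
ee_pos: [0.461, 0.3657, 0.0796]
tool_rot: [-0.002, 0.512, 0.859, -0.003]
contact_force: [-13.2, -11.5, 7.9]
opening: 0.0004
grasp_force: 9.5
```

>>> {"name": "play_rows", "arguments": {
  "plan": [
    [1, 0, -2, 0, 0, 0, 0],
    [1, 0, -5, -2, 0, 0, 0],
    [1, 0, -9, -6, 0, 0, 0],
    [1, 0, -13, -10, 0, 0, 0],
    [1, 0, -16, -14, 0, 0, 0]
  ]
}}

```text
time: 34.45
ee_pos: [0.3277, 0.294, 0.2108]
tool_rot: [-0.001, 0.513, 0.859, 0.0]
contact_force: [0.4, 0.1, 1.7]
opening: 0.0002
grasp_force: 0.0
```

>>> {"name": "play_rows", "arguments": {
  "plan": [
    [1, 0, 0, 0, 0, 0, 0],
    [1, 0, 0, 0, 0, 0, 0]
  ]
}}

```text
time: 34.65
ee_pos: [0.3296, 0.2949, 0.2105]
tool_rot: [0.0, 0.513, 0.859, 0.001]
contact_force: [-0.1, 0.6, 0.0]
opening: 0.0002
grasp_force: 0.0
```

Run:
```python
from h import *
s=ctrl.state(); print(s["ee_pos"],s["contact_force"])
w=ctrl.snapshot("top"); W=cloud(w); [seated(W,y) for y in (47.5,142.5,-142.5)]
t=R.from_euler('z',28.4,degrees=True).inv().apply((W-np.array([.508,.284,0])).reshape(-1,3))*1000
for n,y in dict(yellow=95,blue=57,white=19,black=-19,red=-57,green=-95).items():
    q=t[(abs(t[:,1]-y)<12)&(abs(t[:,0])<40)&(t[:,2]>82)&(t[:,2]<105)]; print(n,len(q),np.median(q,0).round(1) if len(q) else 0)
for o in ctrl.outline_of(w,"lacquer")[:1]: print("lacquer",np.nanmedian(W[o["pixels"]],0).round(3))
w=ctrl.snapshot("side"); cv2.imwrite("pics/s9.png",cv2.resize(w["pixels"][150:420,200:440,::-1],None,fx=2.2,fy=2.2))
```

```text
[0.3296423  0.29487864 0.21052963] [-0.06198347  0.64916293  0.0314466 ]
47.5 front [20.5 23.1 25.5]
47.5 top [62.3 64.2 66. ]
142.5 front [20.6 22.8 25.1]
142.5 top [61.9 64.2 66.1]
-142.5 front [20.6 23.1 25.1]
-142.5 top [62.1 64.  66.1]
yellow 53 [16.4 93.1 90.8]
blue 41 [-15.6  54.9  93.6]
white 51 [16.3 17.2 91.6]
black 50 [ 14.2 -20.9  93.3]
red 46 [ 17.1 -58.1  92.1]
green 46 [ 16.2 -96.   91.6]
lacquer [ 0.513 -0.445  0.087]
```

View pics/s9.png

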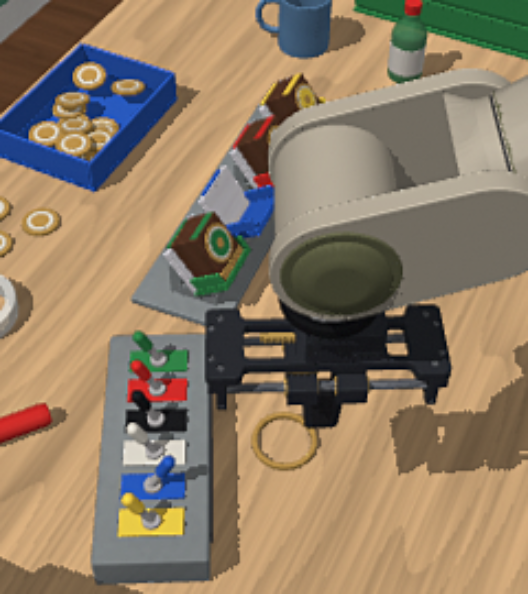

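Only blue is off, at (165,468). Green, red, black, white and yellow are on, the three blocks are seated and the lacquer hasn't moved.

```bash
python3 -c "
from plant import ctrl; print(ctrl.close_job())"
```

```text
the job is handed in; nothing more can be done
None
```

The job is handed in: the fan went on first, the red, green and yellow blocks were seated in their pockets and released, then their three lamps were switched on; blue (no block) stayed off, black stayed on and the lacquer was not moved.

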